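# Restock the sloped roller lane at the jeweller's bench

### The job

Restock the sloped roller lane: first take the long carton out of the stock rack and set it in the lane so that it runs down to rest against the end stop, then load the short carton from the bench so that it runs down and rests right behind it. Both stand upright in the lane, long side along it; set them down on the rollers and let go, do not drop or throw them. Leave everything else on the bench where it is.

Things in the scene. Friction and masses are not known exactly. Their poses are not given: they have to be found in the camera images.
- long_carton: The long carton: plain cardboard, rigid, 66 mm long (its x) x 44 mm wide (its y) x 52 mm tall (its z), 0.15 to 0.31 kg. Starts upright in one of the rack's three bays, its x along the rack's x: a bay wall stands 3 mm from each 66 mm end, the two sides 44 mm apart are free. Origin: centre of its underside.
- short_carton: The short carton: plain cardboard, rigid, 50 mm long (its x) x 44 mm wide (its y) x 52 mm tall (its z), 0.12 to 0.24 kg. Starts upright on the open bench at any heading, between the robot and the low part of the lane. Origin: centre of its underside.
- chute: Sloped roller lane, fixed, tilted 12 degrees. Origin: mid-lane, level with the roller tops, on the end stop's face at the low end, 45 mm above the bench. x: along the lane uphill; y: across; z: square to the rollers, up. Free rollers fill the floor, 19 mm apart. Side rails 50 mm apart inside (70 mm over all) rise 66 mm above the rollers; the stop rises 50 mm. Open on top.
- lane_load (a point): Point at the roller tops in mid-lane, 232 mm uphill of the stop: a good place for the centre of a carton's underside when it is set down. Axes as the lane's. A carton (52 mm tall) fits only with its long side along the lane; its top is then 14 mm below the rails' tops, with no room for fingers beside it. Let go, it runs down to the stop by itself in 1 to 2 s.
- lane_tail (a point): Point at the roller tops in mid-lane on the inner face of the tail plate that closes the high end, 310 mm uphill of the stop; the plate rises 66 mm above the rollers. Under the lane a base plate 330 mm long, 100 mm wide and 6 mm thick lies on the bench. Axes as the lane's.
- rack: Grey laminated rack, fixed, on the robot's left, 236 mm long (its x), 66 mm wide (its y), floor 6 mm thick. Three bays in a row, centres at x = -77, 0 and +77 mm, each 72 mm long between 5 mm walls that rise 68 mm above the bench (10 mm above the long carton's top). Open at the +y and -y sides but for lips 11 mm above the bench. Origin: centre of its underside.
- squat_carton: Squat plain cardboard carton, 58 x 44 x 30 mm, in one bay of the rack; a bystander. Origin: centre of its underside, z up.
- clear_jar: Round clear glass jar with white cap, 42 mm diameter, 62 mm tall, upright in one bay of the rack; a bystander. Origin: centre of its underside, z up.
- solder_block: Pale soldering block lying on the bench, 90 x 60 x 30 mm; a bystander. Origin: centre of its underside, z up.
- dark_jar: Small amber jar with white cap, 40 mm diameter, 55 mm tall; a bystander. Origin: centre of its underside, z up.
- red_box: Upright red box, 36 x 36 x 75 mm; a bystander. Origin: centre of its underside, z up.
- graver: Wood-handled hand tool lying beyond the lane, 200 mm long along its x axis, 26 mm thick; a bystander. Origin: centre of its underside, z up.
- tin: Flat round brass-coloured tin, 68 mm diameter, 22 mm high; a bystander. Origin: centre of its underside, z up.
- mandrel_cup: Turned wooden bobbin, 48 mm diameter, 50 mm tall; a bystander. Origin: centre of its underside, z up.

How it is judged:
By the outcome, as a careful person would: the job done as asked, in the order asked, and still so for the second after the job is handed in, with the robot touching nothing.
It also fails if it takes over 58 s, if anything falls off the work surface, if the arm or the gripper's body presses on something with over 40 N, if the wrist force passes 120 N, or if a joint passes its speed limit or range.

### The arm

A 6-joint arm with a two-finger parallel gripper is mounted at the origin on the work surface. World frame = base frame: x ahead of the robot, y to its left, z up, the work surface at z = 0. Lengths are in m, angles in rad, forces in N, time in s.
With the tool pointing down it reaches from about 0.35 to 0.975 m from the base axis. Payload 4.9 kg.
Tool frame: the origin (TCP) lies at the very end of the fingers, on their centre line; the grasp point (between the pads) lies 19 mm behind it; x points along the fingers, y is the direction in which the jaws open and shut, and the axes are right-handed (so a half turn about x gives the same grasp; the last joint's range is limited). The gripper opens to 85 mm and grips with 20 to 120 N. Pads are 22 mm wide; open, the fingers measure 114 mm over their backs; the gripper's body (76 mm by 85 mm) begins 54 mm behind the grasp point. The pads swing forward as they close: fully open they stand 13 mm farther back than shut.
Start: joints at [1.12, 0.053, 1.613, -0, 1.476, -0.119], TCP at [0.204, 0.591, 0.231] pointing down, gripper open.
Joint ranges: [-3.01, 3.01], [-1.01, 2.22], [0.06, 2.58], [-1.02, 4.17], [0.09, 2.62], [-3.14, 3.14]. Speed limits (rad/s): [2.57, 2.57, 3.14, 3.14, 3.14, 3.14].

### API

Orientations are given as a rotation vector (axis times angle).
In Python, from station import ctrl, get_image, calibration, finish_job, search_frame, cut_out, mark_of gives the robot as it stands. The module is installed in compiled form; this text tells all that it offers.
- The arm moves only by the tool arm_command, never from a script. Its argument "plan" is a list that holds one entry, the list of rows, each a list of 7 numbers: the shift along the tool's x, y, z in m, then the turn, a rotation vector about the tool's x, y, z in degrees, then the finger opening in m, from 0 to 0.0854. A call has 1 to 20 rows; each row shifts and turns the pose as measured when the row begins, along the tool's axes as they then stand; what a row does not reach is not made up. A row lasts 1/12 s, in which the tool goes at most 41.7 mm and 7.16 degrees, less where a joint would pass 70% of its speed; a pose out of reach is approached as far as the arm can. A call with a gripper value outside its range is refused whole. The fingers move at their own pace and stop on an object; "squeeze" is the grip in N (left out, the last holds). Time passes only in rows, so rows that do not move let the fingers close. It gives the time, the measured TCP pose, the force and the opening at its end, in the units of the state.
- ctrl.get_obs(): the state, without advancing time (a new reading comes with each control period).
- get_image(name): name is "scene" or "top"; returns the picture (384x512x3 uint8, red, green, blue); there is no depth.
- calibration(name): a dict with "fx", "fy", "cx", "cy" (pixels), "cam_to_world" (4x4, takes a point from camera to world coordinates). Camera axes: x right, y down, z forward; pixel columns grow to the right and rows downward; lengths in m; the calibration is good to about 2 mm. A picture is of the moment at which its call begins. calibration takes no time and is no camera call.
- finish_job(): hands the job in, once; it reports no verdict.
Trained networks look in the newest picture that a camera, given by its name, has taken for a name from the list of things; names that differ only in an ending like _2 or _b are one class to them, and where a whole thing is asked for, a point or a joint stands for the part that bears it (a point fixed in the world has none). Each returns a list of dicts, best first, with "conf" (0 to 1); they miss things now and then, are a little off and sometimes report something else, mostly with a low value. They report only what shows in the picture. A call takes as long as a camera call.
- search_frame(camera, thing): "at" ([x, y, z] in m, in the coordinates of the camera as it stood for that picture, good to about 4 mm: the middle of the surface that is visible of it).
- cut_out(camera, thing): "mask" (384x512 bool, what is visible of it).
- mark_of(camera, thing): "at" ([x, y, z] in m, in the coordinates of the camera as it stood for that picture, good to about 4 mm: a listed point, or the origin of a listed thing).
The state is a dict: "t": time; "q": joint angles; "dq": joint speeds; "effort": joint torques, N m; "tool_pos": TCP position; "tool_rot": TCP orientation; "contact_force": force on the tool from outside, world axes, zero at the start; "wrist_torque": the same for the moment, N m; "opening": finger opening in m.
Only numpy, scipy, OpenCV 4.12 (cv2) and the standard library are available. Lean on these libraries where they do the work, as an engineer would, in place of code of your own. Each camera call takes 0.05 s, during which the arm holds its last target. There are 200 camera calls.

## Working session

There is one attempt and no reset: what is moved stays moved. The work goes in short steps, Python scripts to look and compute and a tool call to move; the robot and the scene stay as the last step left them, time stands still between calls to the robot, and variables do not carry over. Pictures are saved under pics/ and viewed, about 8 in all and at most 12, crops included, and the job is handed in when it is done.

Besides the shell and the picture viewer there is one more tool, called after ">>>" in YAML: its name, and indented under it one key for each argument. arm_command: Moves the arm, as the interface text tells. Its arguments: {"type":"object","properties":{"plan":{"type":"array","items":{"type":"array","items":{"type":"array","items":{"type":"number"}}}},"squeeze":{"type":"number"}},"required":["plan"]}

```bash
mkdir -p pics; cat > h.py <<'E'
import numpy as np, cv2
from station import ctrl, get_image, calibration, finish_job, search_frame, cut_out, mark_of
from scipy.spatial.transform import Rotation as R
def w(cam,p):
    T=np.array(calibration(cam)["cam_to_world"]); return T[:3,:3]@np.array(p)+T[:3,3]
def pix(cam,P):
    c=calibration(cam);T=np.linalg.inv(np.array(c["cam_to_world"]));p=T[:3,:3]@np.array(P)+T[:3,3]
    return c["fx"]*p[0]/p[2]+c["cx"],c["fy"]*p[1]/p[2]+c["cy"]
def ray(cam,u,v,z):
    c=calibration(cam);T=np.array(c["cam_to_world"]);d=T[:3,:3]@np.array([(u-c["cx"])/c["fx"],(v-c["cy"])/c["fy"],1]);o=T[:3,3]
    return o+d*(z-o[2])/d[2]
def save(cam,n): 
    im=get_image(cam); cv2.imwrite(f"pics/{n}.png",im[:,:,::-1]); return im
E
python3 - <<'E'
from h import *
np.set_printoptions(precision=4,suppress=True)
for c in ("scene","top"):
    save(c,c+"0"); print(c,np.array(calibration(c)["cam_to_world"])[:3])
    for t in ("long_carton","short_carton","chute","lane_load","lane_tail","rack","squat_carton","red_box","dark_jar"):
        r=mark_of(c,t); print(t,[(round(x["conf"],2),w(c,x["at"])) for x in r[:2]])
o=ctrl.get_obs(); print(o["t"],o["tool_pos"],R.from_rotvec(o["tool_rot"]).as_matrix())
a=cv2.imread("pics/scene0.png");b=cv2.imread("pics/top0.png");cv2.imwrite("pics/both.png",cv2.vconcat([a,b])[:,:])
E
```

```text
scene [[ 0.8818  0.3924 -0.2616  0.8403]
 [ 0.4716 -0.7394  0.4806 -0.5501]
 [-0.0049 -0.5472 -0.837   0.9893]]
long_carton [(0.82, array([0.4268, 0.2989, 0.006 ])), (0.54, array([ 0.3946, -0.0584, -0.0005]))]
short_carton [(0.86, array([ 0.4033, -0.2112,  0.0009]))]
chute [(0.78, array([ 0.598 , -0.3152,  0.0421])), (0.73, array([ 0.502 ,  0.3201, -0.0006]))]
lane_load [(0.58, array([ 0.6245, -0.0873,  0.089 ]))]
lane_tail [(0.62, array([ 0.6306, -0.0161,  0.107 ])), (0.56, array([ 0.6224, -0.0868,  0.0907]))]
rack [(0.61, array([ 0.5043,  0.3216, -0.0012]))]
squat_carton [(0.86, array([0.5058, 0.3188, 0.0074]))]
red_box [(0.59, array([ 0.6554,  0.1345, -0.0015])), (0.34, array([ 0.7534,  0.2059, -0.0005]))]
dark_jar [(0.67, array([ 0.3933, -0.0566, -0.0021])), (0.35, array([ 0.5964, -0.3092,  0.0416]))]
top [[-0.0051 -0.9866  0.1632  0.3619]
 [-1.      0.006   0.0051 -0.0512]
 [-0.006  -0.1632 -0.9866  1.2871]]
long_carton [(0.79, array([0.4311, 0.297 , 0.0071]))]
short_carton [(0.61, array([0.5816, 0.344 , 0.0014])), (0.56, array([ 0.4104, -0.2053, -0.0017]))]
chute [(0.83, array([ 0.6012, -0.3179,  0.0438]))]
lane_load [(0.84, array([ 0.6233, -0.0893,  0.0939])), (0.62, array([0.5048, 0.3212, 0.0001]))]
lane_tail [(0.9, array([ 0.6331, -0.0115,  0.1056]))]
rack [(0.91, array([0.5081, 0.32  , 0.0019]))]
squat_carton [(0.55, array([0.505 , 0.3221, 0.0095]))]
red_box [(0.55, array([ 0.6587,  0.1379, -0.0023]))]
dark_jar [(0.44, array([ 0.3982, -0.0563, -0.0046])), (0.17, array([0.5051, 0.3199, 0.0018]))]
1.0 [0.2036 0.5909 0.2313] [[-0.      0.3257  0.9455]
 [-0.      0.9455 -0.3257]
 [-1.     -0.     -0.    ]]
```

View pics/scene0.png

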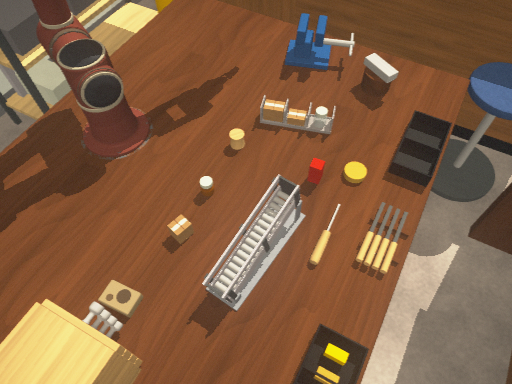

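View pics/top0.png

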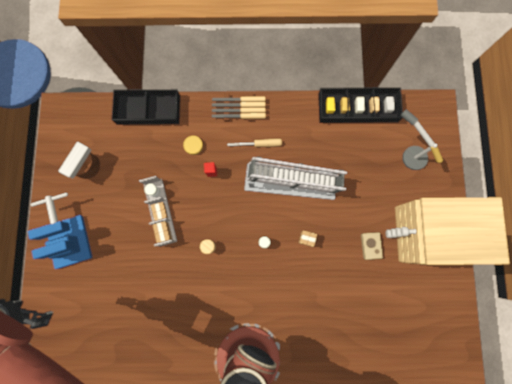

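```bash
cat >> h.py <<'E'
from scipy.optimize import minimize
def box(l,wd,h): return np.array([[sx*l/2,sy*wd/2,z] for z in(0,h) for sx,sy in((1,1),(1,-1),(-1,-1),(-1,1))])
def place(P,x,y,yaw,z=0): return R.from_euler('z',yaw).apply(P)+[x,y,z]
def hull(cam,P):
    m=np.zeros((384*4,512*4),np.uint8); p=np.array([pix(cam,q) for q in P])
    cv2.fillConvexPoly(m,cv2.convexHull(np.round((p*4+2)).astype(np.int32))[:,0],1); return m
def fitbox(masks,dims,x0,z=0):
    big={c:cv2.resize(m.astype(np.uint8),None,fx=4,fy=4,interpolation=cv2.INTER_NEAREST) for c,m in masks.items()}
    def cost(v):
        s=0
        for c,m in big.items():
            h=hull(c,place(box(*dims),v[0],v[1],v[2],z)); s-=(h&m).sum()/(h|m).sum()
        return s
    best=None
    for a in np.arange(0,np.pi,np.pi/8) if len(x0)==2 else [x0[2]]:
        r=minimize(cost,[x0[0],x0[1],a],method='Nelder-Mead',options=dict(initial_simplex=np.array([x0[0],x0[1],a])+np.array([[0,0,0],[.008,0,0],[0,.008,0],[0,0,.3]]),maxiter=120))
        if best is None or r.fun<best.fun: best=r
    return best.x,best.fun
Ry=R.from_euler('y',-12,degrees=True)
def lane(P,x,y,yaw): return R.from_euler('z',yaw).apply(Ry.apply(P))+[x,y,.045]
E
python3 - <<'E'
from h import *
np.set_printoptions(precision=4,suppress=True)
M={t:{c:cut_out(c,t) for c in("scene","top") if get_image(c) is not None} for t in("short_carton","rack","mandrel_cup")}
for t in M:
  for c in M[t]: print(t,c,[(round(d["conf"],2),int(d["mask"].sum()),np.argwhere(d["mask"]).mean(0)) for d in M[t][c]])
for k in ("scene","top"):
    m=M["mandrel_cup"][k]
    if m: v,u=np.argwhere(m[0]["mask"]).mean(0); print("cup",ray(k,u,v,.03))
def pick(t,P): 
    o={}
    for c in M[t]:
        for d in M[t][c]:
            v,u=np.argwhere(d["mask"]).mean(0)
            if np.hypot(u-pix(c,P)[0],v-pix(c,P)[1])<12: o[c]=d["mask"];break
    return o
s,f=fitbox(pick("short_carton",[.407,-.208,.03]),(.05,.044,.052),(.407,-.208)); print("short",s,f)
def wire(im,c,P,col,n=4):
    p=[tuple(int(round((q+.5)*n)) for q in pix(c,x)) for x in P]
    return p
lx,ly,lyaw=.5996,-.3165,np.arctan2(.3027,.033)
rack=(.5065,.3207,np.radians(16.6))
for c in("scene","top"):
    im=cv2.resize(get_image(c)[:,:,::-1],None,fx=4,fy=4,interpolation=cv2.INTER_CUBIC)
    def seg(P,col):
        p=[tuple(int(round((q+.5)*4)) for q in pix(c,x)) for x in P]
        for a,b in zip(p[::2],p[1::2]): cv2.line(im,a,b,col,1,cv2.LINE_AA)
    E=[0,1,1,2,2,3,3,0,4,5,5,6,6,7,7,4]
    seg(place(box(.05,.044,.052),*s)[E],(0,255,0))
    seg(place(box(.066,.044,.052),.429,.298,rack[2],.006)[E],(255,255,0))
    seg(place(box(.236,.066,.068),*rack)[E],(0,255,0))
    for y in(.035,-.035,.025,-.025): seg(lane(np.array([[0,y,.066],[.31,y,.066]]),lx,ly,lyaw),(0,255,0))
    seg(lane(np.array([[0,-.025,.05],[0,.025,.05],[.31,-.025,.066],[.31,.025,.066]]),lx,ly,lyaw),(255,0,255))
    L=[.62,-.16,.06]; K=[.5,.31,.05]
    u,v=map(int,pix(c,L)); A=im[(v-75)*4:(v+75)*4,(u-65)*4:(u+65)*4] if c=="scene" else im[(v-40)*4:(v+40)*4,(u-65)*4:(u+65)*4]
    u,v=map(int,pix(c,K)); B=im[(v-30)*4:(v+30)*4,(u-50)*4:(u+50)*4] if c=="scene" else im[(v-45)*4:(v+45)*4,(u-35)*4:(u+35)*4]
    H=max(A.shape[0],B.shape[0]); pad=lambda q:cv2.copyMakeBorder(q,0,H-q.shape[0],0,0,cv2.BORDER_CONSTANT)
    S=pad(A); q=pad(B); o=cv2.hconcat([S,q]); o=o[:,:800] if o.shape[1]<=800 else cv2.resize(o,(800,int(o.shape[0]*800/o.shape[1]))); cv2.imwrite(f"pics/w_{c}.png",o)
E
```

```text
short_carton scene [(0.78, 438, array([228.0594, 180.5068]))]
short_carton top [(0.67, 212, array([237.9717, 307.4009]))]
rack scene [(0.62, 648, array([120.9182, 298.9954])), (0.34, 245, array([116.8122, 319.898 ]))]
rack top [(0.73, 295, array([198.1797, 157.9017]))]
mandrel_cup scene [(0.67, 282, array([138.9255, 236.6418]))]
mandrel_cup top [(0.66, 176, array([245.8011, 208.    ]))]
cup [0.3817 0.1364 0.03  ]
cup [0.3826 0.1391 0.03  ]Traceback (most recent call last):
  File "<stdin>", line 16, in <module>
  File "h.py", line 29, in fitbox
    r=minimize(cost,[x0[0],x0[1],a],method='Nelder-Mead',options=dict(initial_simplex=np.array([x0[0],x0[1],a])+np.array([[0,0,0],[.008,0,0],[0,.008,0],[0,0,.3]]),maxiter=120))
    res = _minimize_neldermead(fun, x0, args, callback, bounds=bounds,
                               **options)
    fsim[j] = func(sim[j])
              ~~~~^^^^^^^^
    fx = function(np.copy(x), *(wrapper_args + args))
  File "h.py", line 25, in cost
    h=hull(c,place(box(*dims),v[0],v[1],v[2],z)); s-=(h&m).sum()/(h|m).sum()
  File "h.py", line 18, in hull
    m=np.zeros((384*4,512*4),np.uint8); p=np.array([pix(cam,q) for q in P])
                                                    ~~~^^^^^^^
  File "h.py", line 7, in pix
    c=calibration(cam);T=np.linalg.inv(np.array(c["cam_to_world"]));p=T[:3,:3]@np.array(P)+T[:3,3]
ValueError: time passes only in moves, steps and waits
```

```bash
python3 - <<'E'
s=open('h.py').read()
s=s.replace("def w(cam","import functools\n_cal=calibration\n@functools.lru_cache(None)\ndef calibration(c): return _cal(c)\ndef w(cam",1)
open('h.py','w').write(s)
E
cat > ov.py <<'E'
from h import *
lx,ly,lyaw=.5996,-.3165,np.arctan2(.3027,.033)
rack=(.5065,.3207,np.radians(16.6))
E6=[0,1,1,2,2,3,3,0,4,5,5,6,6,7,7,4]
def overlay(s,lanep=(lx,ly,lyaw),rk=rack,tag="w"):
  for c in("scene","top"):
    im=cv2.resize(get_image(c)[:,:,::-1],None,fx=4,fy=4,interpolation=cv2.INTER_CUBIC)
    def seg(P,col):
        p=[tuple(int(round((q+.5)*4)) for q in pix(c,x)) for x in P]
        for a,b in zip(p[::2],p[1::2]): cv2.line(im,a,b,col,1,cv2.LINE_AA)
    seg(place(box(.05,.044,.052),*s)[E6],(0,255,0))
    seg(place(box(.066,.044,.052),rk[0]-.077*np.cos(rk[2]),rk[1]-.077*np.sin(rk[2]),rk[2],.006)[E6],(255,255,0))
    seg(place(box(.236,.066,.068),*rk)[E6],(0,255,0))
    for y in(.035,-.035,.025,-.025): seg(lane(np.array([[0,y,.066],[.31,y,.066]]),*lanep),(0,255,0))
    seg(lane(np.array([[0,-.025,.05],[0,.025,.05],[.31,-.025,.066],[.31,.025,.066]]),*lanep),(255,0,255))
    def crop(P,a,b): u,v=map(int,pix(c,P)); return im[(v-b)*4:(v+b)*4,(u-a)*4:(u+a)*4]
    A=crop([.62,-.16,.06],55,70) if c=="scene" else crop([.62,-.16,.06],57,28)
    B=crop([.5,.31,.05],42,30) if c=="scene" else crop([.5,.31,.05],25,40)
    C=crop([.407,-.208,.03],25,25)
    H=max(A.shape[0],B.shape[0],B.shape[0]+C.shape[0] if c=="scene" else 0)
    pad=lambda q,W=0:cv2.copyMakeBorder(q,0,H-q.shape[0],0,max(0,W-q.shape[1]),cv2.BORDER_CONSTANT)
    if c=="scene":
        C=cv2.copyMakeBorder(C,0,0,0,B.shape[1]-C.shape[1],cv2.BORDER_CONSTANT); o=cv2.hconcat([pad(A),pad(cv2.vconcat([B,C]))])
    else:
        H=A.shape[0]+C.shape[0]; C=cv2.copyMakeBorder(C,0,0,0,A.shape[1]-C.shape[1],cv2.BORDER_CONSTANT); o=cv2.hconcat([cv2.vconcat([A,C]),pad(B)])
    print(o.shape); cv2.imwrite(f"pics/{tag}_{c}.png",o)
E
python3 - <<'E'
from ov import *
np.set_printoptions(precision=4,suppress=True)
M={}
for c in("scene","top"):
    get_image(c); M[c]=max(cut_out(c,"short_carton"),key=lambda d:d["conf"])["mask"]
s,f=fitbox(M,(.05,.044,.052),(.407,-.208)); print("short",s,f)
overlay(s)
E
```

```text
short [ 0.4086 -0.2093  1.3673] -1.6890179140665533
(560, 776, 3)
(424, 656, 3)
```

View pics/w_scene.png

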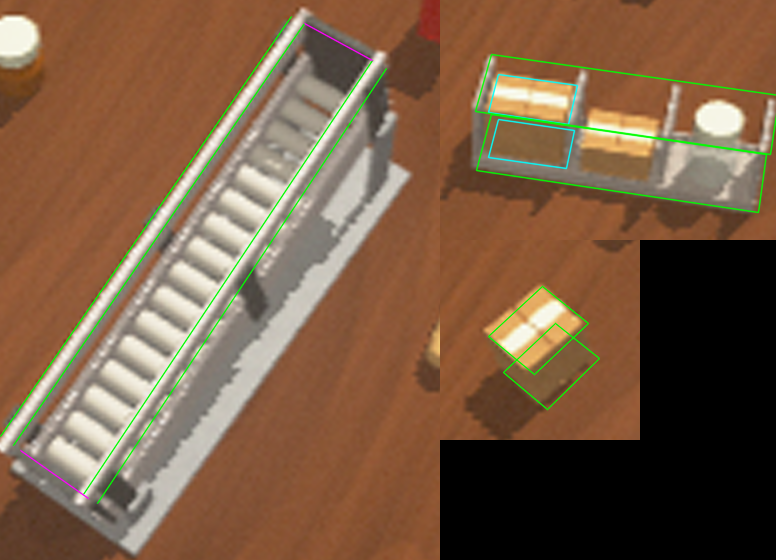

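View pics/w_top.png

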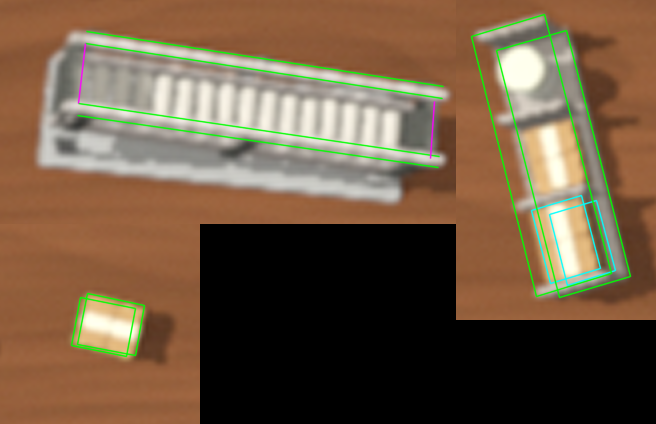

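```bash
cat > rect.py <<'E'
from ov import *
def rectify(c,im,z,p=(lx,ly,lyaw),n=2000):
    X,Y=np.meshgrid(np.arange(-.02,.34,.0005),np.arange(.06,-.06,-.0005))
    P=lane(np.c_[X.ravel(),Y.ravel(),np.full(X.size,z)],*p)
    cal=calibration(c);T=np.linalg.inv(np.array(cal["cam_to_world"]));q=P@T[:3,:3].T+T[:3,3]
    u=(cal["fx"]*q[:,0]/q[:,2]+cal["cx"]).reshape(X.shape).astype(np.float32);v=(cal["fy"]*q[:,1]/q[:,2]+cal["cy"]).reshape(X.shape).astype(np.float32)
    return cv2.remap(im,u,v,cv2.INTER_CUBIC)
E
python3 - <<'E'
from rect import *
o=[]
for c in("scene","top"):
    r=rectify(c,get_image(c)[:,:,::-1].copy(),.066)
    g=r.mean(2)
    for y0,s in((30,"+"),(-30,"-")):
        for a,b in((.02,.1),(.1,.2),(.2,.29)):
            pr=g[:,int((a+.02)*2000):int((b+.02)*2000)].mean(1); ys=60-np.arange(len(pr))*.5
            k=abs(ys-y0)<13; print(c,s,a,[(int(y),int(v)) for y,v in zip(ys[k][::4],pr[k][::4])], "peak",ys[k][pr[k].argmax()])
    for y in(35,25,-25,-35): cv2.line(r,(0,int((60-y)*2)),(40,int((60-y)*2)),(0,255,0),1); cv2.line(r,(680,int((60-y)*2)),(719,int((60-y)*2)),(0,255,0),1)
    for x in(0,310): cv2.line(r,((x+20)*2,110),((x+20)*2,130),(255,0,255),1)
    o.append(r)
cv2.imwrite("pics/rect.png",cv2.vconcat(o))
E
```

```text
scene + 0.02 [(42, 96), (40, 97), (38, 99), (36, 97), (34, 104), (32, 187), (30, 230), (28, 218), (26, 161), (24, 124), (22, 121), (20, 111), (18, 98)] peak 30.0
scene + 0.1 [(42, 100), (40, 99), (38, 99), (36, 97), (34, 97), (32, 171), (30, 230), (28, 228), (26, 176), (24, 130), (22, 123), (20, 114), (18, 97)] peak 29.5
scene + 0.2 [(42, 97), (40, 95), (38, 93), (36, 92), (34, 88), (32, 147), (30, 224), (28, 233), (26, 190), (24, 136), (22, 123), (20, 115), (18, 95)] peak 29.0
scene - 0.02 [(-17, 183), (-19, 184), (-21, 181), (-23, 213), (-25, 230), (-27, 216), (-29, 157), (-31, 121), (-33, 148), (-35, 168), (-37, 163), (-39, 171), (-41, 167)] peak -26.0
scene - 0.1 [(-17, 186), (-19, 187), (-21, 181), (-23, 208), (-25, 231), (-27, 226), (-29, 171), (-31, 123), (-33, 131), (-35, 154), (-37, 153), (-39, 151), (-41, 149)] peak -26.5
scene - 0.2 [(-17, 150), (-19, 150), (-21, 145), (-23, 181), (-25, 229), (-27, 233), (-29, 186), (-31, 131), (-33, 127), (-35, 138), (-37, 145), (-39, 152), (-41, 151)] peak -27.0
top + 0.02 [(42, 124), (40, 141), (38, 154), (36, 158), (34, 161), (32, 172)
[... 242 characters left out ...]
 peak 26.5
top + 0.2 [(42, 143), (40, 160), (38, 171), (36, 170), (34, 164), (32, 169), (30, 190), (28, 212), (26, 220), (24, 212), (22, 198), (20, 189), (18, 186)] peak 26.5
top - 0.02 [(-17, 158), (-19, 148), (-21, 149), (-23, 167), (-25, 192), (-27, 208), (-29, 204), (-31, 177), (-33, 139), (-35, 106), (-37, 91), (-39, 89), (-41, 91)] peak -28.0
top - 0.1 [(-17, 146), (-19, 132), (-21, 137), (-23, 163), (-25, 192), (-27, 210), (-29, 208), (-31, 182), (-33, 144), (-35, 111), (-37, 94), (-39, 93), (-41, 94)] peak -28.5
top - 0.2 [(-17, 147), (-19, 131), (-21, 133), (-23, 159), (-25, 190), (-27, 211), (-29, 211), (-31, 187), (-33, 148), (-35, 113), (-37, 96), (-39, 95), (-41, 98)] peak -28.5
```

View pics/rect.png

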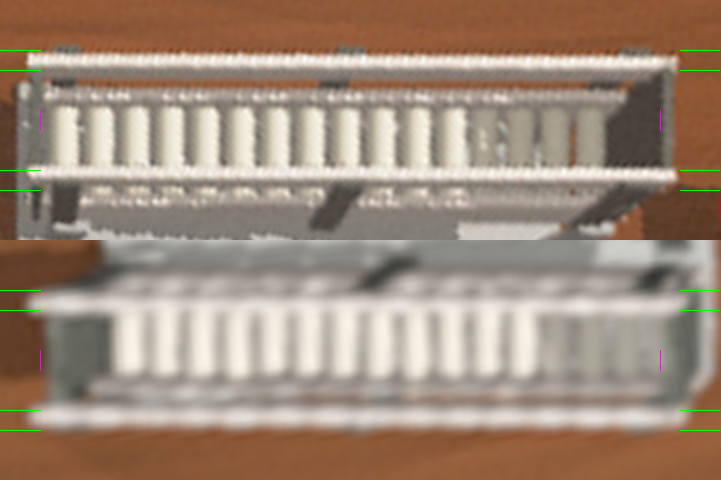

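>>> arm_command:
  plan:
    - [[0.006, -0.0203, 0.031, 0, 0, 0, 0.085], [0.006, -0.0203, 0.031, 0, 0, 0, 0.085], [0.006, -0.0203, 0.031, 0, 0, 0, 0.085], [0.006, -0.0203, 0.031, 0, 0, 0, 0.085], [0.006, -0.0203, 0.031, 0, 0, 0, 0.085], [0.006, -0.0203, 0.031, 0, 0, 0, 0.085], [0.006, -0.0203, 0.031, 0, 0, 0, 0.085], [0.006, -0.0203, 0.031, 0, 0, 0, 0.085], [0.006, -0.0203, 0.031, 0, 0, 0, 0.085], [0.006, -0.0203, 0.031, 0, 0, 0, 0.085], [0, 0, 0, -7.1, 0, 0, 0.085], [0, 0, 0, -7.1, 0, 0, 0.085], [0, 0, 0, -7.1, 0, 0, 0.085], [0, 0, 0, -7.1, 0, 0, 0.085], [0, 0, 0, -7.1, 0, 0, 0.085]]

```text
t: 3.25
tool_pos: [0.4419, 0.285, 0.1698]
tool_rot: [-0.237, 1.552, 0.245]
contact_force: [-0.1, 0.4, -0.2]
opening: 0.085
```

```bash
cat > go.py <<'E'
# go.py x y z jawheading_deg [tilt: 'lane' -> tool x = -lane z, jaw along lane x (sign +1/-1)]
import sys
from h import *
np.set_printoptions(precision=4,suppress=True)
LANE=(.5988,-.3165,np.radians(83.6))
a=sys.argv[1:]; o=ctrl.get_obs(); p=np.array(o["tool_pos"]); C=R.from_rotvec(o["tool_rot"])
if a[0]=="lane":   # lane lx ly lz sign
    L=R.from_euler('z',LANE[2])*Ry; m=L.as_matrix(); X=-m[:,2]; Y=float(a[4])*m[:,0]
    t=lane(np.array([list(map(float,a[1:4]))]),*LANE)[0]
else:
    t=np.array(list(map(float,a[:3]))); h=np.radians(float(a[3])); X=np.array([0,0,-1.]); Y=np.array([np.cos(h),np.sin(h),0])
T=R.from_matrix(np.c_[X,Y,np.cross(X,Y)]); d=t-p; rv=np.degrees((C.inv()*T).as_rotvec())
print("t",round(o["t"],2),"tcp",p,"open",round(o["opening"],4),"F",np.array(o["contact_force"]),"q",np.array(o["q"]))
print("target",t,"dist",np.linalg.norm(d),"turn(tool,deg)",rv,"shift now-axes",C.inv().apply(d),"shift after-turn axes",T.inv().apply(d))
E
python3 go.py .431 .2985 .025 106.6
```

```text
t 3.25 tcp [0.4419 0.285  0.1698] open 0.085 F [-0.0895  0.4117 -0.2425] q [ 0.4296 -0.1452  1.9085  0.0032  1.3716 -1.4489]
target [0.431  0.2985 0.025 ] dist 0.1457957812562521 turn(tool,deg) [ 0.9957  0.3498 -0.2294] shift now-axes [ 0.1448  0.0155 -0.0072] shift after-turn axes [ 0.1448  0.016  -0.0066]
```

>>> arm_command:
  plan:
    - [[0.02, 0.0155, -0.007, 1, 0, 0, 0.085], [0.02, 0, 0, 0, 0, 0, 0.085], [0.03, 0, 0, 0, 0, 0, 0.085], [0.03, 0, 0, 0, 0, 0, 0.085], [0.02, 0, 0, 0, 0, 0, 0.085], [0.008, 0, 0, 0, 0, 0, 0.085], [0, 0, 0, 0, 0, 0, 0.085]]

```text
t: 3.83
tool_pos: [0.4348, 0.3005, 0.0418]
tool_rot: [-0.223, 1.543, 0.236]
contact_force: [0.3, 0.0, 0.2]
opening: 0.0853
```

```bash
python3 go.py .431 .2985 .025 106.6; python3 - <<'E'
from h import *
a=cv2.resize(save("scene","g1")[:,:,::-1][80:150,230:350],None,fx=5,fy=5,interpolation=cv2.INTER_CUBIC)
cv2.imwrite("pics/g1c.png",a)
E
```

```text
t 3.83 tcp [0.4348 0.3005 0.0418] open 0.0853 F [0.2526 0.0219 0.157 ] q [ 0.4623  0.0119  1.9925  0.0032  1.1199 -1.403 ]
target [0.431  0.2985 0.025 ] dist 0.017341813996878976 turn(tool,deg) [ 0.1931  0.9485 -0.3317] shift now-axes [ 0.0167 -0.0009 -0.0045] shift after-turn axes [ 0.0168 -0.0008 -0.0042]
```

View pics/g1c.png

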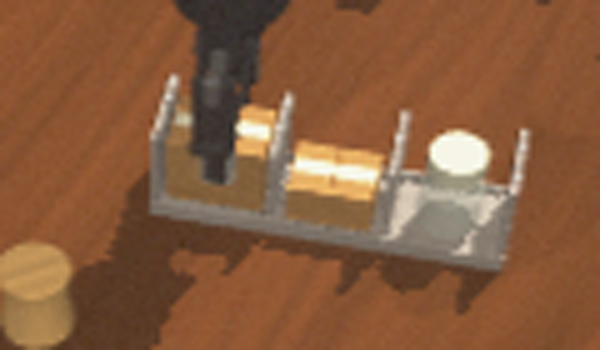

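>>> arm_command:
  plan:
    - [[0.012, -0.001, -0.002, 0, 1, -0.3, 0.085], [0.005, 0, 0, 0, 0, 0, 0.085], [0, 0, 0, 0, 0, 0, 0.04], [0, 0, 0, 0, 0, 0, 0.03], [0, 0, 0, 0, 0, 0, 0.03], [0, 0, 0, 0, 0, 0, 0.03], [0, 0, 0, 0, 0, 0, 0.03], [0, 0, 0, 0, 0, 0, 0.03], [0, 0, 0, 0, 0, 0, 0.03]]
  squeeze: 40

```text
t: 4.63
tool_pos: [0.4396, 0.3022, 0.0348]
tool_rot: [-0.225, 1.544, 0.234]
contact_force: [0.4, 0.3, -3.0]
opening: 0.0433
```

```bash
python3 go.py .52 .13 .15 106.6
```

```text
t 4.63 tcp [0.4396 0.3022 0.0348] open 0.0433 F [ 0.385   0.3356 -3.0192] q [ 0.4623  0.0357  1.9819  0.0008  1.1084 -1.402 ]
target [0.52 0.13 0.15] dist 0.2222120969229503 turn(tool,deg) [ 0.196   0.8744 -0.193 ] shift now-axes [-0.1154 -0.1877  0.0289] shift after-turn axes [-0.1152 -0.188   0.0278]
```

>>> arm_command:
  plan:
    - [[0, 0, 0, 0, 0, 0, 0.08], [0, 0, 0, 0, 0, 0, 0.08], [0, 0, 0, 0, 0, 0, 0.08], [0.008, 0, -0.003, 0, 0, 0, 0.08], [0.005, 0, -0.002, 0, 0, 0, 0.08]]

```text
t: 5.05
tool_pos: [0.4366, 0.3017, 0.0231]
tool_rot: [-0.224, 1.54, 0.235]
contact_force: [-0.5, -0.2, -0.3]
opening: 0.0799
```

>>> arm_command:
  plan:
    - [[0, 0, 0, 0, 0, 0, 0.08]]

```text
t: 5.13
tool_pos: [0.4355, 0.3012, 0.0217]
tool_rot: [-0.225, 1.542, 0.235]
contact_force: [-0.4, 0.2, -0.7]
opening: 0.0799
```

>>> arm_command:
  plan:
    - [[0, 0, 0, 0, 0, 0, 0.06], [0, 0, 0, 0, 0, 0, 0.05], [0, 0, 0, 0, 0, 0, 0.04], [0, 0, 0, 0, 0, 0, 0.04], [0, 0, 0, 0, 0, 0, 0.03], [0, 0, 0, 0, 0, 0, 0.03]]

```text
t: 5.63
tool_pos: [0.4348, 0.301, 0.0207]
tool_rot: [-0.225, 1.543, 0.234]
contact_force: [-0.1, 0.1, -0.5]
opening: 0.0435
```

```bash
python3 go.py .52 .13 .15 106.6
```

```text
t 5.63 tcp [0.4348 0.301  0.0207] open 0.0435 F [-0.1063  0.0907 -0.4502] q [ 0.4643  0.0473  1.9979  0.001   1.08   -1.4002]
target [0.52 0.13 0.15] dist 0.23066681395057145 turn(tool,deg) [ 0.1998  0.9189 -0.2094] shift now-axes [-0.1294 -0.1878  0.0342] shift after-turn axes [-0.1293 -0.1882  0.0328]
```

>>> arm_command:
  plan:
    - [[-0.02, 0, 0, 0, 0.4, -0.1, 0.03], [-0.035, 0, 0, 0, 0.3, -0.1, 0.03], [-0.035, 0, 0, 0, 0.2, 0, 0.03], [-0.025, 0, 0, 0, 0, 0, 0.03], [-0.01, 0, 0, 0, 0, 0, 0.03], [0, -0.02, 0.004, 0, 0, 0, 0.03], [0, -0.035, 0.006, 0, 0, 0, 0.03], [0, -0.035, 0.006, 0, 0, 0, 0.03], [0, -0.035, 0.006, 0, 0, 0, 0.03], [0, -0.035, 0.006, 0, 0, 0, 0.03], [0, -0.02, 0.004, 0, 0, 0, 0.03], [0, 0, 0, 0, 0, 0, 0.03]]

```text
t: 6.63
tool_pos: [0.5167, 0.1309, 0.1414]
tool_rot: [-0.235, 1.562, 0.234]
contact_force: [-0.6, 0.4, -1.8]
opening: 0.0438
```

```bash
python3 go.py .52 .13 .0165 106.6
```

```text
t 6.63 tcp [0.5167 0.1309 0.1414] open 0.0438 F [-0.6076  0.4009 -1.7876] q [ 0.1091 -0.0921  1.9096 -0.0012  1.3278 -1.7601]
target [0.52   0.13   0.0165] dist 0.12492025755283251 turn(tool,deg) [ 0.5178 -0.2166  0.0298] shift now-axes [ 0.1249 -0.0018  0.0034] shift after-turn axes [ 0.1249 -0.0018  0.0029]
```

>>> arm_command:
  plan:
    - [[0.02, 0, 0, 0.5, -0.2, 0, 0.03], [0.035, 0, 0, 0, 0, 0, 0.03], [0.03, 0, 0, 0, 0, 0, 0.03], [0.018, 0, 0, 0, 0, 0, 0.03], [0.008, 0, 0, 0, 0, 0, 0.03], [0, 0, 0, 0, 0, 0, 0.03], [0, 0, 0, 0, 0, 0, 0.03]]

```text
t: 7.22
tool_pos: [0.5126, 0.1311, 0.0213]
tool_rot: [-0.223, 1.566, 0.226]
contact_force: [-0.3, -0.3, -2.0]
opening: 0.0433
```

```bash
python3 go.py .52 .13 .0147 106.6
```

```text
t 7.22 tcp [0.5126 0.1311 0.0213] open 0.0433 F [-0.3232 -0.3245 -1.9676] q [ 0.109   0.0619  1.9815  0.0017  1.1056 -1.7486]
target [0.52   0.13   0.0147] dist 0.009983710060674422 turn(tool,deg) [-0.2096 -0.4032 -0.1592] shift now-axes [ 0.0065 -0.0032  0.0068] shift after-turn axes [ 0.0066 -0.0032  0.0068]
```

Lower the last 7 mm gently.

>>> arm_command:
  plan:
    - [[0.004, 0, 0, 0, -0.3, -0.1, 0.03], [0.003, 0, 0, 0, 0, 0, 0.03], [0.001, 0, 0, 0, 0, 0, 0.03], [0, 0, 0, 0, 0, 0, 0.03]]

```text
t: 7.55
tool_pos: [0.515, 0.1324, 0.0164]
tool_rot: [-0.225, 1.554, 0.226]
contact_force: [-0.6, 0.5, -1.5]
opening: 0.0433
```

>>> arm_command:
  plan:
    - [[0.002, 0, 0, 0, 0, 0, 0.03], [0.001, 0, 0, 0, 0, 0, 0.03], [0.001, 0, 0, 0, 0, 0, 0.03], [0, 0, 0, 0, 0, 0, 0.03]]

```text
t: 7.88
tool_pos: [0.5171, 0.1327, 0.0156]
tool_rot: [-0.225, 1.55, 0.226]
contact_force: [0.7, 0.1, -2.7]
opening: 0.0435
```

>>> arm_command:
  plan:
    - [[0.002, 0, 0, 0, 0.3, 0, 0.03], [0.002, 0, 0, 0, 0.3, 0, 0.03], [0.001, 0, 0, 0, 0, 0, 0.03], [0, 0, 0, 0, 0, 0, 0.03]]

```text
t: 8.22
tool_pos: [0.5189, 0.1329, 0.015]
tool_rot: [-0.226, 1.561, 0.225]
contact_force: [-0.1, -0.9, -2.8]
opening: 0.0435
```

```bash
python3 go.py .52 .13 .0147 106.6
```

```text
t 8.22 tcp [0.5189 0.1329 0.015 ] open 0.0435 F [-0.0607 -0.9186 -2.7661] q [ 0.1122  0.0837  1.971  -0.0011  1.0885 -1.7451]
target [0.52   0.13   0.0147] dist 0.0030812833464796225 turn(tool,deg) [-0.1566 -0.0975  0.0383] shift now-axes [ 0.0003 -0.0031  0.0002] shift after-turn axes [ 0.0003 -0.0031  0.0002]
```

>>> arm_command:
  plan:
    - [[0.004, 0, 0, 0, 0, 0, 0.03], [0.003, 0, 0, 0, 0, 0, 0.03], [0, 0, 0, 0, 0, 0, 0.03]]

```text
t: 8.47
tool_pos: [0.5201, 0.133, 0.0158]
tool_rot: [-0.227, 1.565, 0.225]
contact_force: [-0.1, 0.1, -2.3]
opening: 0.0435
```

>>> arm_command:
  plan:
    - [[0.004, 0, 0, 0, 0, 0, 0.03], [0.004, 0, 0, 0, 0, 0, 0.03]]

```text
t: 8.63
tool_pos: [0.5215, 0.1331, 0.0147]
tool_rot: [-0.227, 1.568, 0.225]
contact_force: [-25.1, -4.4, 44.4]
opening: 0.0436
```

```bash
python3 - <<'E'
from h import *
o=ctrl.get_obs(); print(o["tool_pos"],o["contact_force"])
P=[.52,.13,.03]; ims=[]
for c in("scene","top"):
    im=save(c,"s_"+c)[:,:,::-1]; u,v=map(int,pix(c,P)); ims.append(cv2.resize(im[v-30:v+30,u-35:u+35],None,fx=5.5,fy=5.5,interpolation=cv2.INTER_CUBIC))
cv2.imwrite("pics/set1.png",cv2.hconcat(ims))
E
```

```text
[0.52147245 0.13311658 0.01469434] [-25.10811357  -4.40673336  44.44402658]
```

View pics/set1.png

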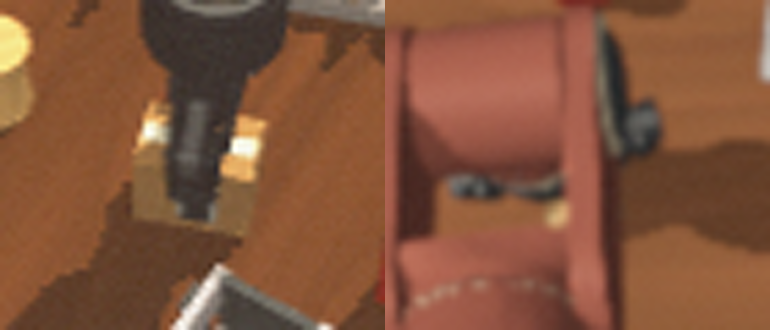

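>>> arm_command:
  plan:
    - [[0, 0, 0, 0, 0, 0, 0.03], [0, 0, 0, 0, 0, 0, 0.03]]

```text
t: 8.9
tool_pos: [0.5227, 0.1333, 0.0162]
tool_rot: [-0.228, 1.564, 0.224]
contact_force: [-0.4, 0.1, -4.1]
opening: 0.0435
```

>>> arm_command:
  plan:
    - [[0, 0, 0, 0, 0, 0, 0.05], [0, 0, 0, 0, 0, 0, 0.065], [0, 0, 0, 0, 0, 0, 0.085], [0, 0, 0, 0, 0, 0, 0.085], [-0.015, 0, 0, 0, 0, 0, 0.085], [-0.03, 0, 0, 0, 0, 0, 0.085], [-0.02, 0, 0, 0, 0, 0, 0.085], [0, 0, 0, 6.9, 0, 0, 0.085], [0, 0, 0, 6.9, 0, 0, 0.085], [0, 0, 0, 6.9, 0, 0, 0.085], [0, 0, 0, 6.9, 0, 0, 0.085], [0, 0, 0, 6.9, 0, 0, 0.085], [0, 0, 0, 6.9, 0, 0, 0.085], [0, 0, 0, 6.9, 0, 0, 0.085], [0, 0, 0, 6.9, 0, 0, 0.085], [0, 0, 0, 6.9, 0, 0, 0.085], [0, 0, 0, 6.9, 0, 0, 0.085], [0, 0, 0, 6.9, 0, 0, 0.085], [0, 0, 0, 6.9, 0, 0, 0.085]]

```text
t: 10.48
tool_pos: [0.521, 0.1327, 0.0757]
tool_rot: [0.934, 1.365, -0.949]
contact_force: [-0.0, 0.3, 0.1]
opening: 0.0849
```

```bash
python3 go.py .521 .133 .02 16.6
```

```text
t 10.48 tcp [0.521  0.1327 0.0757] open 0.0849 F [-0.0483  0.3004  0.1201] q [ 0.1121  0.0033  1.9364 -0.0023  1.2132 -0.2461]
target [0.521 0.133 0.02 ] dist 0.055734363802660725 turn(tool,deg) [ 3.9726 -0.0179  0.6563] shift now-axes [ 0.0557  0.0007 -0.0002] shift after-turn axes [ 0.0557  0.     -0.0003]
```

>>> arm_command:
  plan:
    - [[0.005, 0, 0, 4, 0, 0.6, 0.085], [0.015, 0, 0, 0, 0, 0, 0.085], [0.022, 0, 0, 0, 0, 0, 0.085], [0.012, 0, 0, 0, 0, 0, 0.085], [0.004, 0, 0, 0, 0, 0, 0.085], [0, 0, 0, 0, 0, 0, 0.085]]

```text
t: 10.98
tool_pos: [0.5219, 0.1327, 0.0152]
tool_rot: [1.001, 1.328, -0.999]
contact_force: [-0.1, 1.0, -0.5]
opening: 0.085
```

```bash
python3 go.py .5225 .1333 .018 16.6
```

```text
t 10.98 tcp [0.5219 0.1327 0.0152] open 0.085 F [-0.1232  0.9749 -0.4896] q [ 0.1107  0.0879  1.9661  0.0002  1.0864 -0.17  ]
target [0.5225 0.1333 0.018 ] dist 0.0029427476473160375 turn(tool,deg) [-0.5214  0.0041 -0.0735] shift now-axes [-0.0028  0.0007 -0.0004] shift after-turn axes [-0.0028  0.0007 -0.0004]
```

Good; close on the 66 mm ends.

>>> arm_command:
  plan:
    - [[-0.001, 0, 0, -0.5, 0, 0, 0.075], [0, 0, 0, 0, 0, 0, 0.065], [0, 0, 0, 0, 0, 0, 0.055], [0, 0, 0, 0, 0, 0, 0.055], [0, 0, 0, 0, 0, 0, 0.055]]
  squeeze: 40

```text
t: 11.4
tool_pos: [0.5226, 0.1328, 0.0179]
tool_rot: [0.993, 1.331, -0.991]
contact_force: [0.0, 0.0, -3.1]
opening: 0.0651
```

```bash
python3 go.py lane .232 0 .10 1
```

```text
t 11.4 tcp [0.5226 0.1328 0.0179] open 0.0651 F [ 0.0173  0.0153 -3.091 ] q [ 0.1108  0.0842  1.9644  0.      1.0908 -0.1799]
target [ 0.6218 -0.1116  0.1911] dist 0.3155238006262522 turn(tool,deg) [-66.6793   7.1006  10.5048] shift now-axes [-0.173   0.0254  0.2627] shift after-turn axes [-0.2175 -0.1908  0.1258]
```

>>> arm_command:
  plan:
    - [[-0.02, 0, 0, 0, 0, 0, 0.055], [-0.035, 0, 0, 0, 0, 0, 0.055], [-0.038, 0, 0, 0, 0, 0, 0.055], [-0.038, 0, 0, 0, 0, 0, 0.055], [-0.038, 0, 0, 0, 0, 0, 0.055], [-0.03, 0, 0, 0, 0, 0, 0.055], [-0.015, 0, 0, 0, 0, 0, 0.055], [0, 0, 0, -6.7, 0.7, 1.05, 0.055], [0, 0, 0, -6.7, 0.7, 1.05, 0.055], [0, 0, 0, -6.7, 0.7, 1.05, 0.055], [0, 0, 0, -6.7, 0.7, 1.05, 0.055], [0, 0, 0, -6.7, 0.7, 1.05, 0.055], [0, 0, 0, -6.7, 0.7, 1.05, 0.055], [0, 0, 0, -6.7, 0.7, 1.05, 0.055], [0, 0, 0, -6.7, 0.7, 1.05, 0.055], [0, 0, 0, -6.7, 0.7, 1.05, 0.055], [0, 0, 0, -6.7, 0.7, 1.05, 0.055]]

```text
t: 12.82
tool_pos: [0.5187, 0.1334, 0.2434]
tool_rot: [0.207, 1.547, 0.129]
contact_force: [-0.1, -0.5, -1.7]
opening: 0.0653
```

```bash
python3 go.py lane .232 0 .12 1
```

```text
t 12.82 tcp [0.5187 0.1334 0.2434] open 0.0653 F [-0.099  -0.4894 -1.7273] q [-0.0003 -0.211   1.8523  0.2147  1.4794 -1.5381]
target [ 0.6213 -0.1158  0.2106] dist 0.27144758084829085 turn(tool,deg) [ 3.5019 -0.0627 -0.3233] shift now-axes [-0.0185 -0.2452  0.115 ] shift after-turn axes [-0.017  -0.2378  0.1298]
```

>>> arm_command:
  plan:
    - [[0, 0, 0, 3.5, 0, -0.3, 0.055], [0, -0.017, 0.0093, 0, 0, 0, 0.055], [0, -0.034, 0.0186, 0, 0, 0, 0.055], [0, -0.034, 0.0186, 0, 0, 0, 0.055], [-0.003, -0.034, 0.0186, 0, 0, 0, 0.055], [-0.003, -0.034, 0.0186, 0, 0, 0, 0.055], [-0.003, -0.034, 0.0186, 0, 0, 0, 0.055], [-0.003, -0.034, 0.0186, 0, 0, 0, 0.055], [-0.003, -0.017, 0.009, 0, 0, 0, 0.055], [0, 0, 0, 0, 0, 0, 0.055], [0, 0, 0, 0, 0, 0, 0.055]]

```text
t: 13.73
tool_pos: [0.625, -0.1272, 0.2044]
tool_rot: [0.246, 1.552, 0.081]
contact_force: [-0.6, 0.6, -3.1]
opening: 0.0653
```

```bash
python3 go.py lane .232 0 .105 1
```

```text
t 13.73 tcp [ 0.625  -0.1272  0.2044] open 0.0653 F [-0.6142  0.5917 -3.1433] q [-0.4052  0.1224  1.5944  0.1999  1.4885 -1.8932]
target [ 0.6217 -0.1127  0.1959] dist 0.017141113879254846 turn(tool,deg) [ 0.3388 -0.0528  0.0548] shift now-axes [ 0.0112  0.0121 -0.0049] shift after-turn axes [ 0.0112  0.012  -0.005 ]
```

Correct to above the load point, then look at carton against rails.

>>> arm_command:
  plan:
    - [[0.006, 0.01, -0.004, 0.3, 0, 0, 0.055], [0, 0.002, -0.001, 0, 0, 0, 0.055], [0, 0, 0, 0, 0, 0, 0.055], [0, 0, 0, 0, 0, 0, 0.055]]

```text
t: 14.07
tool_pos: [0.6196, -0.1093, 0.2002]
tool_rot: [0.249, 1.554, 0.079]
contact_force: [0.6, -0.1, -1.7]
opening: 0.0656
```

```bash
python3 go.py lane .232 0 .105 1; cat > look.py <<'E'
import sys
from rect import *
P=(.5988,-.3165,np.radians(83.6)); o=[]
for c in("scene","top"):
    im=save(c,sys.argv[1]+"_"+c)[:,:,::-1]; u,v=map(int,pix(c,[.622,-.11,.13])); o.append(cv2.resize(im[v-38:v+38,u-38:u+38],None,fx=5,fy=5,interpolation=cv2.INTER_CUBIC))
cv2.imwrite(f"pics/{sys.argv[1]}.png",cv2.hconcat(o))
E
python3 look.py above1
```

```text
t 14.07 tcp [ 0.6196 -0.1093  0.2002] open 0.0656 F [ 0.5905 -0.1453 -1.699 ] q [-0.3826  0.1038  1.6217  0.2017  1.478  -1.8699]
target [ 0.6217 -0.1127  0.1959] dist 0.005811431303920783 turn(tool,deg) [ 0.1646 -0.1806  0.0011] shift now-axes [ 0.0035 -0.004   0.0024] shift after-turn axes [ 0.0035 -0.004   0.0024]
```

View pics/above1.png

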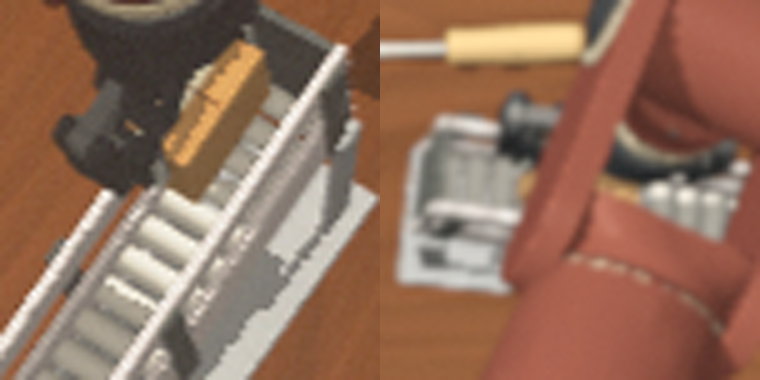

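>>> arm_command:
  plan:
    - [[0.005, -0.002, 0.002, 0.1, -0.1, 0, 0.055], [0.006, 0, 0.001, 0, 0, 0, 0.055], [0.003, 0, 0, 0, 0, 0, 0.055], [0, 0, 0, 0, 0, 0, 0.055]]

```text
t: 14.5
tool_pos: [0.6237, -0.1083, 0.1861]
tool_rot: [0.248, 1.55, 0.078]
contact_force: [-0.4, -0.6, -1.9]
opening: 0.0658
```

```bash
python3 go.py lane .232 0 .085 1
python3 - <<'E'
from rect import *
P=(.5988,-.3165,np.radians(83.6))
im=get_image("scene")
# side boundary of carton in the plane of its lower -y edge, and of the rails at .063
o=ctrl.get_obs(); L=R.from_euler('z',P[2])*Ry
l=L.inv().apply(np.array(o["tool_pos"])-[P[0],P[1],.045]); print("tcp lane",l)
for nm,z,xr in(("top edge",l[2]-.016+.052,(.215,.25)),("bottom edge",l[2]-.016,(.215,.25)),("rail low",.063,(.12,.17)),("rail beside",.063,(.215,.25))):
    r=rectify("scene",im,z,P).astype(float); k=r[:,int((xr[0]+.02)*2000):int((xr[1]+.02)*2000)].mean(1); ys=60-np.arange(len(k))*.5
    s=(ys<0)&(ys>-45); print(nm,round(z,3),[(float(y),*map(int,c)) for y,c in zip(ys[s][::3],k[s][::3])])
E
```

```text
t 14.5 tcp [ 0.6237 -0.1083  0.1861] open 0.0658 F [-0.4027 -0.5718 -1.9187] q [-0.3789  0.12    1.6282  0.2028  1.4505 -1.8705]
target [ 0.6221 -0.1085  0.1764] dist 0.009803562545416327 turn(tool,deg) [0.1439 0.0664 0.0551] shift now-axes [ 0.0094 -0.0024 -0.0015] shift after-turn axes [ 0.0094 -0.0024 -0.0015]
tcp lane [ 0.23444217 -0.00148937  0.09448368]
top edge 0.13 [(-0.5, 60, 53, 49), (-2.0, 74, 67, 60), (-3.5, 106, 98, 84), (-5.0, 135, 124, 104), (-6.5, 148, 129, 101), (-8.0, 150, 118, 83), (-9.5, 150, 111, 71), (-11.0, 152, 111, 70), (-12.5, 165, 121, 76), (-14.0, 182, 133, 82), (-15.5, 193, 142, 86), (-17.0, 206, 152, 91), (-18.5, 217, 160, 96), (-20.0, 223, 165, 98), (-21.5, 218, 161, 96), (-23.0, 179, 131, 80), (-24.5, 138, 101, 66), (-26.0, 121, 91, 60), (-27.5, 121, 91, 60), (-29.0, 121, 91, 60), (-30.5, 121, 90, 61), (-32.0, 121, 90, 61), (-33.5, 120, 89, 59), (-35.0, 122, 92, 63), (-36.5, 138, 117, 94), (-38.0, 152, 139, 122), (-39.5, 154, 144, 129), (-41.0, 193, 183, 170), (-42.5, 236, 227, 218), (-44.0, 245, 238, 231)]
bottom edge 0.078 [(-0.5, 182, 134, 82), (-2.
[... 1406 characters left out ...]
0.063 [(-0.5, 214, 160, 96), (-2.0, 205, 152, 92), (-3.5, 170, 125, 78), (-5.0, 136, 101, 66), (-6.5, 122, 92, 61), (-8.0, 122, 92, 61), (-9.5, 124, 93, 62), (-11.0, 124, 93, 62), (-12.5, 123, 92, 62), (-14.0, 121, 91, 60), (-15.5, 120, 89, 58), (-17.0, 129, 103, 76), (-18.5, 148, 132, 113), (-20.0, 158, 148, 134), (-21.5, 163, 155, 140), (-23.0, 200, 190, 178), (-24.5, 236, 226, 217), (-26.0, 244, 238, 230), (-27.5, 234, 227, 219), (-29.0, 195, 184, 174), (-30.5, 150, 139, 130), (-32.0, 133, 123, 115), (-33.5, 142, 133, 123), (-35.0, 151, 142, 130), (-36.5, 161, 151, 139), (-38.0, 172, 161, 150), (-39.5, 177, 164, 154), (-41.0, 172, 159, 150), (-42.5, 155, 144, 135), (-44.0, 140, 129, 120)]
```

>>> arm_command:
  plan:
    - [[0.003, -0.002, -0.003, 0.1, 0, 0, 0.055], [0.003, 0, -0.001, 0, 0, 0, 0.055], [0, 0, 0, 0, 0, 0, 0.055]]

```text
t: 14.8
tool_pos: [0.6193, -0.1089, 0.1792]
tool_rot: [0.25, 1.55, 0.076]
contact_force: [0.4, 0.8, -3.2]
opening: 0.0658
```

```bash
python3 go.py lane .232 .0008 .074 1
```

```text
t 14.8 tcp [ 0.6193 -0.1089  0.1792] open 0.0658 F [ 0.3651  0.8225 -3.2225] q [-0.3823  0.1164  1.644   0.2028  1.4395 -1.8741]
target [ 0.6216 -0.1062  0.1656] dist 0.013986385211984344 turn(tool,deg) [0.0144 0.0549 0.0564] shift now-axes [0.0139 0.0001 0.0019] shift after-turn axes [0.0139 0.0001 0.0019]
```

>>> arm_command:
  plan:
    - [[0.003, 0, 0.001, 0, 0, 0, 0.055], [0.003, 0, 0.001, 0, 0, 0, 0.055], [0.002, 0, 0, 0, 0, 0, 0.055], [0, 0, 0, 0, 0, 0, 0.055]]

```text
t: 15.13
tool_pos: [0.6216, -0.1076, 0.1705]
tool_rot: [0.251, 1.55, 0.076]
contact_force: [0.1, 0.1, -1.8]
opening: 0.0656
```

```bash
python3 go.py lane .232 .0008 .074 1
```

```text
t 15.13 tcp [ 0.6216 -0.1076  0.1705] open 0.0656 F [ 0.075   0.082  -1.7993] q [-0.3791  0.1276  1.6468  0.2035  1.4249 -1.8733]
target [ 0.6216 -0.1062  0.1656] dist 0.005060311736080374 turn(tool,deg) [-0.0167  0.0685  0.0556] shift now-axes [ 0.005   0.0004 -0.0001] shift after-turn axes [ 0.005   0.0004 -0.0001]
```

>>> arm_command:
  plan:
    - [[0.005, 0, 0, 0, 0, 0, 0.055], [0.005, 0, 0, 0, 0, 0, 0.055], [0.004, 0, 0, 0, 0, 0, 0.055]]

```text
t: 15.38
tool_pos: [0.6228, -0.1049, 0.1569]
tool_rot: [0.25, 1.548, 0.075]
contact_force: [-0.3, -1.2, -3.0]
opening: 0.0658
```

```bash
python3 go.py lane .232 .0008 .016 1
```

```text
t 15.38 tcp [ 0.6228 -0.1049  0.1569] open 0.0658 F [-0.2574 -1.242  -3.0434] q [-0.3744  0.139   1.6578  0.2046  1.3998 -1.8737]
target [ 0.6229 -0.0942  0.1089] dist 0.04919216224117199 turn(tool,deg) [0.0027 0.1971 0.0883] shift now-axes [ 0.0492  0.0005 -0.0012] shift after-turn axes [ 0.0492  0.0004 -0.001 ]
```

Free inside the rails. Descend to near the rollers.

>>> arm_command:
  plan:
    - [[0.008, 0, -0.001, 0, 0.2, 0, 0.055], [0.01, 0, 0, 0, 0, 0, 0.055], [0.01, 0, 0, 0, 0, 0, 0.055], [0.007, 0, 0, 0, 0, 0, 0.055], [0.003, 0, 0, 0, 0, 0, 0.055], [0, 0, 0, 0, 0, 0, 0.055]]

```text
t: 15.88
tool_pos: [0.621, -0.095, 0.1126]
tool_rot: [0.251, 1.556, 0.077]
contact_force: [-0.3, -0.7, -2.3]
opening: 0.0651
```

```bash
python3 go.py lane .232 .0008 .016 1
```

```text
t 15.88 tcp [ 0.621  -0.095   0.1126] open 0.0651 F [-0.3074 -0.7146 -2.2982] q [-0.3604  0.1788  1.6918  0.2071  1.3331 -1.8749]
target [ 0.6229 -0.0942  0.1089] dist 0.004288191520010191 turn(tool,deg) [-0.0178 -0.2883  0.0247] shift now-axes [0.0039 0.0002 0.0018] shift after-turn axes [0.0039 0.0002 0.0018]
```

>>> arm_command:
  plan:
    - [[0.002, 0, 0.001, 0, -0.2, 0, 0.055], [0.002, 0, 0, 0, 0, 0, 0.055]]

```text
t: 16.05
tool_pos: [0.6223, -0.0945, 0.1093]
tool_rot: [0.251, 1.553, 0.076]
contact_force: [-5.0, -1.0, 8.4]
opening: 0.0655
```

```bash
python3 go.py lane .232 .0008 .016 1
```

```text
t 16.05 tcp [ 0.6223 -0.0945  0.1093] open 0.0655 F [-5.0011 -0.9962  8.3658] q [-0.3591  0.1827  1.6934  0.2083  1.324  -1.8753]
target [ 0.6229 -0.0942  0.1089] dist 0.0007761601733681397 turn(tool,deg) [-0.002  -0.0829  0.0409] shift now-axes [0.0004 0.0003 0.0006] shift after-turn axes [0.0004 0.0003 0.0006]
```

>>> arm_command:
  plan:
    - [[0, 0, 0, 0, 0, 0, 0.055], [0, 0, 0, 0, 0, 0, 0.068], [0, 0, 0, 0, 0, 0, 0.074], [0, 0, 0, 0, 0, 0, 0.08], [0, 0, 0, 0, 0, 0, 0.082], [-0.006, 0, 0, 0, 0, 0, 0.082], [-0.012, 0, 0, 0, 0, 0, 0.082], [-0.015, 0, 0, 0, 0, 0, 0.082], [-0.02, 0, 0, 0, 0, 0, 0.082], [-0.03, 0, 0, 0, 0, 0, 0.082], [-0.03, 0, 0, 0, 0, 0, 0.082], [-0.02, 0, 0, 0, 0, 0, 0.082], [0, 0, 0, 0, 0, 0, 0.082]]

```text
t: 17.13
tool_pos: [0.6206, -0.1242, 0.2545]
tool_rot: [0.249, 1.544, 0.076]
contact_force: [1.2, 0.1, 0.9]
opening: 0.082
```

```bash
python3 go.py .4086 -.2093 .15 168.3; python3 - <<'E'
from rect import *
P=(.5988,-.3165,np.radians(83.6))
im=save("scene","rel1"); r=rectify("scene",im[:,:,::-1].copy(),.052,P); 
u,v=map(int,pix("scene",[.62,-.16,.06])); a=cv2.resize(im[v-75:v+75,u-65:u+65,::-1],None,fx=3,fy=3)
cv2.imwrite("pics/rel1c.png",cv2.vconcat([cv2.copyMakeBorder(a,0,0,0,720-a.shape[1],0),cv2.resize(r,(720,130))]))
E
```

```text
t 17.13 tcp [ 0.6206 -0.1242  0.2545] open 0.082 F [1.2059 0.0617 0.9415] q [-0.4043  0.0746  1.5614  0.2008  1.5597 -1.8718]
target [ 0.4086 -0.2093  0.15  ] dist 0.251189841791417 turn(tool,deg) [-84.3332   9.1243  -9.3439] shift now-axes [ 0.0785 -0.1271 -0.2019] shift after-turn axes [ 0.1045  0.1903 -0.1263]
```

View pics/rel1c.png

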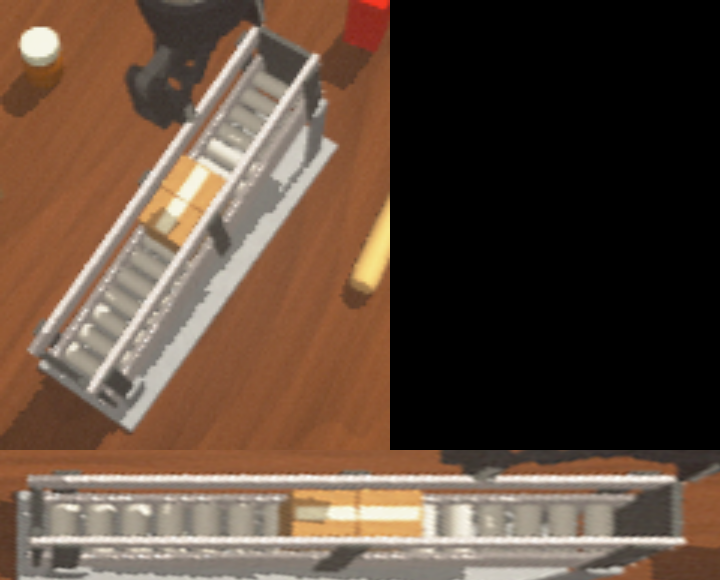

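```bash
python3 go.py .4086 -.2093 .15 -11.7
```

```text
t 17.18 tcp [ 0.6202 -0.1238  0.2527] open 0.0818 F [-0.0538 -0.3568  1.5691] q [-0.4039  0.0755  1.5634  0.2008  1.5583 -1.8718]
target [ 0.4086 -0.2093  0.15  ] dist 0.2503238806361568 turn(tool,deg) [94.9567 -9.6712 -9.3067] shift now-axes [ 0.077  -0.1272 -0.2014] shift after-turn axes [ 0.1027 -0.1899  0.1267]
```

>>> arm_command:
  plan:
    - [[-0.002, -0.009, -0.017, 0, 0, 0, 0.082], [-0.004, -0.0176, -0.0336, 0, 0, 0, 0.082], [-0.004, -0.0176, -0.0336, 0, 0, 0, 0.082], [-0.004, -0.0176, -0.0336, 0, 0, 0, 0.082], [-0.004, -0.0176, -0.0336, 0, 0, 0, 0.082], [-0.004, -0.0176, -0.0336, 0, 0, 0, 0.082], [-0.001, -0.007, -0.014, 0, 0, 0, 0.082], [0, 0, 0, 7, -0.71, -0.69, 0.082], [0, 0, 0, 7, -0.71, -0.69, 0.082], [0, 0, 0, 7, -0.71, -0.69, 0.082], [0, 0, 0, 7, -0.71, -0.69, 0.082], [0, 0, 0, 7, -0.71, -0.69, 0.082], [0, 0, 0, 7, -0.71, -0.69, 0.082], [0, 0, 0, 7, -0.71, -0.69, 0.082], [0, 0, 0, 7, -0.71, -0.69, 0.082], [0, 0, 0, 7, -0.71, -0.69, 0.082], [0, 0, 0, 7, -0.71, -0.69, 0.082], [0, 0, 0, 7, -0.71, -0.69, 0.082], [0, 0, 0, 7, -0.71, -0.69, 0.082], [0, 0, 0, 7, -0.71, -0.69, 0.082]]

```text
t: 18.85
tool_pos: [0.39, -0.1978, 0.219]
tool_rot: [1.33, 1.181, -1.326]
contact_force: [-0.2, 0.0, -0.4]
opening: 0.0821
```

```bash
python3 go.py .4086 -.2093 .07 -11.7; python3 - <<'E'
from rect import *
P=(.5988,-.3165,np.radians(83.6))
a=rectify("scene",get_image("scene")[:,:,::-1].copy(),.052,P)
m=[abs(0)]; g=a[100:140].astype(int).mean(0); s=g[:,2]-g[:,0]; print("orange x range mm",[i/2-20 for i in np.where(s>60)[0][[0,-1]]])
for c in("scene","top"):
    get_image(c); print(c,[(round(d["conf"],2),w(c,d["at"])) for t in("long_carton","short_carton") for d in mark_of(c,t)[:2]])
E
```

```text
t 18.85 tcp [ 0.39   -0.1978  0.219 ] open 0.0821 F [-0.2438  0.0089 -0.3715] q [-0.6472 -0.3852  2.0206  0.0114  1.5485 -0.498 ]
target [ 0.4086 -0.2093  0.07  ] dist 0.15063342286211676 turn(tool,deg) [ 3.1216 -1.6814  1.8619] shift now-axes [0.148  0.0248 0.0131] shift after-turn axes [0.149  0.0205 0.0075]
orange x range mm [np.float64(1.5), np.float64(340.0)]
scene [(0.63, array([ 0.60216025, -0.27812396,  0.05192654])), (0.55, array([ 0.40786214, -0.2136751 ,  0.00187637]))]
top [(0.68, array([ 0.60589855, -0.28491761,  0.05161208])), (0.74, array([0.50786632, 0.32206977, 0.00660118])), (0.74, array([0.65869673, 0.14022304, 0.00233331]))]
```

>>> arm_command:
  plan:
    - [[0, 0, 0, 3.1, -1.7, 1.9, 0.082], [0.02, 0.018, 0.007, 0, 0, 0, 0.082], [0.035, 0.002, 0, 0, 0, 0, 0.082], [0.038, 0, 0, 0, 0, 0, 0.082], [0.035, 0, 0, 0, 0, 0, 0.082], [0.02, 0, 0, 0, 0, 0, 0.082], [0, 0, 0, 0, 0, 0, 0.082], [0, 0, 0, 0, 0, 0, 0.082]]

```text
t: 19.87
tool_pos: [0.4141, -0.2145, 0.0749]
tool_rot: [1.351, 1.09, -1.339]
contact_force: [0.6, -0.4, 0.4]
opening: 0.0822
```

```bash
python3 go.py .4086 -.2093 .018 -11.7
```

```text
t 19.87 tcp [ 0.4141 -0.2145  0.0749] open 0.0822 F [ 0.5573 -0.4031  0.3804] q [-0.639  -0.1997  2.1254  0.0022  1.1936 -0.4472]
target [ 0.4086 -0.2093  0.018 ] dist 0.057353522175107106 turn(tool,deg) [ 0.6663  0.4433 -1.2099] shift now-axes [ 0.0567 -0.0076 -0.0045] shift after-turn axes [ 0.0569 -0.0064 -0.004 ]
```

>>> arm_command:
  plan:
    - [[0.005, -0.006, -0.004, 0.6, 0.4, -1.2, 0.082], [0.018, 0, 0, 0, 0, 0, 0.082], [0.02, 0, 0, 0, 0, 0, 0.082], [0.01, 0, 0, 0, 0, 0, 0.082], [0, 0, 0, 0, 0, 0, 0.082], [0, 0, 0, 0, 0, 0, 0.082]]

```text
t: 20.37
tool_pos: [0.4142, -0.2133, 0.0298]
tool_rot: [1.357, 1.093, -1.353]
contact_force: [0.7, -0.2, 0.2]
opening: 0.0821
```

```bash
python3 go.py .4086 -.2093 .018 -11.7; python3 look.py sh >/dev/null; python3 - <<'E'
from h import *
im=cv2.imread("pics/sh_scene.png");u,v=map(int,pix("scene",[.4086,-.2093,.03])); cv2.imwrite("pics/shc.png",cv2.resize(im[v-30:v+30,u-30:u+30],None,fx=6,fy=6,interpolation=cv2.INTER_CUBIC))
E
```

```text
t 20.37 tcp [ 0.4142 -0.2133  0.0298] open 0.0821 F [ 0.6724 -0.2121  0.2271] q [-0.6349 -0.1189  2.141  -0.0009  1.107  -0.4303]
target [ 0.4086 -0.2093  0.018 ] dist 0.013616360951610704 turn(tool,deg) [-0.0003  0.3396 -0.6265] shift now-axes [ 0.0117 -0.0064 -0.0028] shift after-turn axes [ 0.0118 -0.0063 -0.0027]
```

View pics/shc.png

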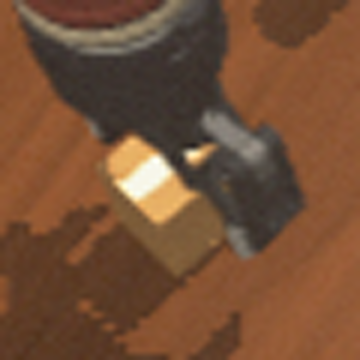

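>>> arm_command:
  plan:
    - [[0.006, -0.006, -0.003, 0, 0.3, -0.6, 0.08], [0.006, 0, 0, 0, 0, 0, 0.08], [0, 0, 0, 0, 0, 0, 0.07], [0, 0, 0, 0, 0, 0, 0.06], [0, 0, 0, 0, 0, 0, 0.05], [0, 0, 0, 0, 0, 0, 0.042], [0, 0, 0, 0, 0, 0, 0.04], [0, 0, 0, 0, 0, 0, 0.04], [0, 0, 0, 0, 0, 0, 0.04]]
  squeeze: 20

```text
t: 21.22
tool_pos: [0.4102, -0.2102, 0.0202]
tool_rot: [1.357, 1.1, -1.356]
contact_force: [0.4, -0.9, -0.4]
opening: 0.0438
```

```bash
python3 go.py .4086 -.2093 .018 -11.7
```

```text
t 21.22 tcp [ 0.4102 -0.2102  0.0202] open 0.0438 F [ 0.3591 -0.872  -0.4122] q [-0.6347 -0.109   2.1511 -0.0009  1.0945 -0.4301]
target [ 0.4086 -0.2093  0.018 ] dist 0.0028891763847753234 turn(tool,deg) [ 0.0037  0.1639 -0.244 ] shift now-axes [ 0.0022 -0.0018 -0.0006] shift after-turn axes [ 0.0022 -0.0018 -0.0006]
```

>>> arm_command:
  plan:
    - [[0, 0, 0, 0, 0, 0, 0.055], [0, 0, 0, 0, 0, 0, 0.07], [0, 0, 0, 0, 0, 0, 0.083], [-0.015, 0, 0, 0, 0, 0, 0.083], [-0.03, 0, 0, 0, 0, 0, 0.083], [-0.02, 0, 0, 0, 0, 0, 0.083], [0, 0, 0, -6.9, 0, 0, 0.083], [0, 0, 0, -6.9, 0, 0, 0.083], [0, 0, 0, -6.9, 0, 0, 0.083], [0, 0, 0, -6.9, 0, 0, 0.083], [0, 0, 0, -6.9, 0, 0, 0.083], [0, 0, 0, -6.9, 0, 0, 0.083], [0, 0, 0, -6.9, 0, 0, 0.083], [0, 0, 0, -6.9, 0, 0, 0.083], [0, 0, 0, -6.9, 0, 0, 0.083], [0, 0, 0, -6.9, 0, 0, 0.083], [0, 0, 0, -6.9, 0, 0, 0.083], [0, 0, 0, -6.9, 0, 0, 0.083], [0, 0, 0, -6.9, 0, 0, 0.083]]

```text
t: 22.8
tool_pos: [0.4118, -0.2105, 0.0903]
tool_rot: [0.115, 1.558, -0.123]
contact_force: [-0.2, 0.2, 0.3]
opening: 0.0829
```

```bash
python3 go.py .4102 -.2102 .017 78.3
```

```text
t 22.8 tcp [ 0.4118 -0.2105  0.0903] open 0.0829 F [-0.1942  0.2008  0.3033] q [-0.6342 -0.2241  2.1172  0.0007  1.2377 -2.0539]
target [ 0.4102 -0.2102  0.017 ] dist 0.07328430924094861 turn(tool,deg) [3.0353 0.5694 0.2392] shift now-axes [ 0.0732  0.0004 -0.0023] shift after-turn axes [ 0.0733 -0.     -0.0016]
```

>>> arm_command:
  plan:
    - [[0.01, 0, -0.002, 3, 0.5, 0.2, 0.083], [0.02, 0, 0, 0, 0, 0, 0.083], [0.022, 0, 0, 0, 0, 0, 0.083], [0.014, 0, 0, 0, 0, 0, 0.083], [0.004, 0, 0, 0, 0, 0, 0.083], [0, 0, 0, 0, 0, 0, 0.083]]

```text
t: 23.3
tool_pos: [0.4123, -0.2119, 0.0204]
tool_rot: [0.154, 1.558, -0.16]
contact_force: [-0.2, 0.4, 0.6]
opening: 0.0831
```

```bash
python3 go.py .4102 -.2102 .017 78.3
```

```text
t 23.3 tcp [ 0.4123 -0.2119  0.0204] open 0.0831 F [-0.1528  0.3808  0.6259] q [-0.6356 -0.1049  2.1469  0.0003  1.0915 -2.0059]
target [ 0.4102 -0.2102  0.017 ] dist 0.004339218073578723 turn(tool,deg) [0.2056 0.4254 0.1798] shift now-axes [ 0.0034  0.0012 -0.0024] shift after-turn axes [ 0.0034  0.0012 -0.0024]
```

>>> arm_command:
  plan:
    - [[0.003, 0.001, -0.002, 0.2, 0.4, 0.2, 0.083], [0.001, 0, 0, 0, 0, 0, 0.083], [0, 0, 0, 0, 0, 0, 0.072], [0, 0, 0, 0, 0, 0, 0.062], [0, 0, 0, 0, 0, 0, 0.053], [0, 0, 0, 0, 0, 0, 0.045], [0, 0, 0, 0, 0, 0, 0.042], [0, 0, 0, 0, 0, 0, 0.042]]
  squeeze: 40

```text
t: 23.97
tool_pos: [0.413, -0.2121, 0.0204]
tool_rot: [0.158, 1.559, -0.162]
contact_force: [-0.3, -0.1, -1.1]
opening: 0.0493
```

```bash
python3 go.py .4102 -.2102 .017 78.3; python3 go.py lane .232 .0008 .12 1
```

```text
t 23.97 tcp [ 0.413  -0.2121  0.0204] open 0.0493 F [-0.3259 -0.0904 -1.0685] q [-0.6354 -0.102   2.1443  0.0007  1.0927 -2.0022]
target [ 0.4102 -0.2102  0.017 ] dist 0.004791888071954633 turn(tool,deg) [-0.008   0.3578  0.123 ] shift now-axes [ 0.0034  0.0013 -0.0031] shift after-turn axes [ 0.0034  0.0013 -0.0031]
t 23.97 tcp [ 0.413  -0.2121  0.0204] open 0.0493 F [-0.3259 -0.0904 -1.0685] q [-0.6354 -0.102   2.1443  0.0007  1.0927 -2.0022]
target [ 0.6205 -0.1157  0.2106] dist 0.29757413690939577 turn(tool,deg) [-5.2519  0.9065 12.1309] shift now-axes [-0.1894  0.1361  0.1848] shift after-turn axes [-0.1613  0.1559  0.1955]
```

>>> arm_command:
  plan:
    - [[-0.02, 0, 0, 0, 0, 0, 0.042], [-0.035, 0, 0, 0, 0, 0, 0.042], [-0.038, 0, 0, 0, 0, 0, 0.042], [-0.038, 0, 0, 0, 0, 0, 0.042], [-0.038, 0, 0, 0, 0, 0, 0.042], [-0.02, 0, 0, 0, 0, 0, 0.042], [0, 0, 0, -2.6, 0.45, 6, 0.042], [0, 0, 0, -2.6, 0.45, 6, 0.042], [0, 0, 0, 0, 0, 0, 0.042]]

```text
t: 24.72
tool_pos: [0.4092, -0.208, 0.2153]
tool_rot: [0.253, 1.556, 0.089]
contact_force: [-0.2, -0.4, -2.5]
opening: 0.0492
```

```bash
python3 go.py lane .232 -.0023 .125 1
```

```text
t 24.72 tcp [ 0.4092 -0.208   0.2153] open 0.0492 F [-0.2422 -0.3754 -2.5228] q [-0.7392 -0.2775  1.9546  0.1717  1.5988 -2.2114]
target [ 0.6235 -0.1171  0.2155] dist 0.23280146615242098 turn(tool,deg) [ 0.3253 -0.3912 -0.4752] shift now-axes [0.0231 0.1104 0.2036] shift after-turn axes [0.0236 0.1118 0.2028]
```

>>> arm_command:
  plan:
    - [[0, 0.008, 0.015, 0.3, -0.3, -0.4, 0.042], [0.003, 0.0175, 0.032, 0, 0, 0, 0.042], [0.003, 0.0175, 0.032, 0, 0, 0, 0.042], [0.003, 0.0175, 0.032, 0, 0, 0, 0.042], [0.003, 0.0175, 0.032, 0, 0, 0, 0.042], [0.003, 0.0175, 0.032, 0, 0, 0, 0.042], [0.002, 0.009, 0.016, 0, 0, 0, 0.042], [0, 0, 0, 0, 0, 0, 0.042], [0, 0, 0, 0, 0, 0, 0.042], [0, 0, 0, 0, 0, 0, 0.042]]

```text
t: 25.55
tool_pos: [0.6159, -0.12, 0.2096]
tool_rot: [0.254, 1.565, 0.052]
contact_force: [0.2, -0.3, -0.5]
opening: 0.0496
```

```bash
python3 go.py lane .232 -.0023 .105 1
```

```text
t 25.55 tcp [ 0.6159 -0.12    0.2096] open 0.0496 F [ 0.2018 -0.3003 -0.5457] q [-0.3932  0.098   1.6105  0.1838  1.4993 -1.8546]
target [ 0.6239 -0.1129  0.1959] dist 0.017373528641965518 turn(tool,deg) [-1.0391 -0.5994  0.8837] shift now-axes [0.0149 0.0053 0.0073] shift after-turn axes [0.015  0.0049 0.0072]
```

>>> arm_command:
  plan:
    - [[0.004, 0.004, 0.006, -1, -0.6, 0.8, 0.042], [0.003, 0.001, 0.001, 0, 0, 0, 0.042], [0, 0, 0, 0, 0, 0, 0.042], [0, 0, 0, 0, 0, 0, 0.042]]

```text
t: 25.88
tool_pos: [0.6211, -0.1153, 0.202]
tool_rot: [0.252, 1.552, 0.073]
contact_force: [-0.4, 0.2, -1.7]
opening: 0.0495
```

```bash
python3 go.py lane .232 -.0023 .09 1
cat > edge.py <<'E'
from rect import *
P=(.5988,-.3165,np.radians(83.6)); im=get_image("scene")
o=ctrl.get_obs(); L=R.from_euler('z',P[2])*Ry; l=L.inv().apply(np.array(o["tool_pos"])-[P[0],P[1],.045]); print("tcp lane",l)
for nm,z,a,b in(("top edge",l[2]-.0195+.052,210,150),("bottom edge",l[2]-.0195,130,0)):
  for x0 in (-.015,0.,.015):
    xr=(l[0]+x0-.004,l[0]+x0+.004)
    r=rectify("scene",im,z,P).astype(float)[:,:,0]; k=r[:,int((xr[0]+.02)*2000):int((xr[1]+.02)*2000)].mean(1); ys=60-np.arange(len(k))*.5
    s=(ys<-14)&(ys>-34); print(nm,round(z,3),x0,[(float(y),int(c)) for y,c in zip(ys[s][::2],k[s][::2])])
E
python3 edge.py
```

```text
t 25.88 tcp [ 0.6211 -0.1153  0.202 ] open 0.0495 F [-0.4203  0.2077 -1.7236] q [-0.3902  0.1075  1.6145  0.2004  1.4799 -1.8706]
target [ 0.6243 -0.1098  0.1813] dist 0.021675593269182843 turn(tool,deg) [-0.1738 -0.0287  0.0908] shift now-axes [0.0215 0.0014 0.0026] shift after-turn axes [0.0215 0.0014 0.0026]
tcp lane [0.23061591 0.00029875 0.11147976]
top edge 0.144 -0.015 [(-14.5, 171), (-15.5, 199), (-16.5, 223), (-17.5, 222), (-18.5, 197), (-19.5, 164), (-20.5, 137), (-21.5, 123), (-22.5, 120), (-23.5, 122), (-24.5, 123), (-25.5, 123), (-26.5, 122), (-27.5, 122), (-28.5, 122), (-29.5, 122), (-30.5, 120), (-31.5, 125), (-32.5, 138), (-33.5, 153)]
top edge 0.144 0.0 [(-14.5, 210), (-15.5, 213), (-16.5, 218), (-17.5, 215), (-18.5, 196), (-19.5, 167), (-20.5, 140), (-21.5, 123), (-22.5, 117), (-23.5, 118), (-24.5, 119), (-25.5, 119), (-26.5, 120), (-27.5, 120), (-28.5, 121), (-29.5, 121), (-30.5, 120), (-31.5, 121), (-32.5, 128), (-33.5, 142)]
top edge 0.144 0.015 [(-14.5, 226), (-15.5, 228), (-16.5, 230), (-17.5, 227), (-18.5, 208), (-19.5, 174), (-20.5, 142), (-21.5, 122), (-22.5
[... 375 characters left out ...]
5, 166), (-28.5, 163), (-29.5, 171), (-30.5, 197), (-31.5, 223), (-32.5, 238), (-33.5, 243)]
bottom edge 0.092 0.0 [(-14.5, 122), (-15.5, 120), (-16.5, 123), (-17.5, 134), (-18.5, 147), (-19.5, 157), (-20.5, 163), (-21.5, 165), (-22.5, 164), (-23.5, 162), (-24.5, 162), (-25.5, 164), (-26.5, 165), (-27.5, 161), (-28.5, 155), (-29.5, 161), (-30.5, 187), (-31.5, 220), (-32.5, 239), (-33.5, 244)]
bottom edge 0.092 0.015 [(-14.5, 121), (-15.5, 120), (-16.5, 121), (-17.5, 127), (-18.5, 139), (-19.5, 150), (-20.5, 157), (-21.5, 160), (-22.5, 162), (-23.5, 164), (-24.5, 166), (-25.5, 166), (-26.5, 166), (-27.5, 162), (-28.5, 156), (-29.5, 161), (-30.5, 189), (-31.5, 222), (-32.5, 240), (-33.5, 245)]
```

>>> arm_command:
  plan:
    - [[0.005, 0.001, 0.001, 0, 0, 0, 0.042], [0.006, 0, 0.001, 0, 0, 0, 0.042], [0.004, 0, 0, 0, 0, 0, 0.042], [0, 0, 0, 0, 0, 0, 0.042]]

```text
t: 26.27
tool_pos: [0.6233, -0.1123, 0.1868]
tool_rot: [0.253, 1.551, 0.071]
contact_force: [-0.1, -0.5, -1.5]
opening: 0.0492
```

```bash
python3 go.py lane .232 -.0018 .08 1
```

```text
t 26.27 tcp [ 0.6233 -0.1123  0.1868] open 0.0492 F [-0.145  -0.4594 -1.4751] q [-0.3844  0.1209  1.6258  0.2011  1.453  -1.8682]
target [ 0.624  -0.1077  0.1715] dist 0.016021964716685603 turn(tool,deg) [-0.2714  0.0527  0.131 ] shift now-axes [0.016  0.0014 0.0002] shift after-turn axes [0.016  0.0013 0.0002]
```

Laterally right on; lower into the rails.

>>> arm_command:
  plan:
    - [[0.005, 0.001, 0, -0.2, 0, 0.1, 0.042], [0.006, 0, 0, 0, 0, 0, 0.042], [0.005, 0, 0, 0, 0, 0, 0.042], [0.003, 0, 0, 0, 0, 0, 0.042]]

```text
t: 26.6
tool_pos: [0.6242, -0.1071, 0.1669]
tool_rot: [0.252, 1.55, 0.075]
contact_force: [0.3, 0.4, -2.3]
opening: 0.0491
```

```bash
python3 go.py lane .232 -.0018 .02 1
```

```text
t 26.6 tcp [ 0.6242 -0.1071  0.1669] open 0.0491 F [ 0.2995  0.4451 -2.2822] q [-0.377   0.1359  1.6439  0.2043  1.4191 -1.8719]
target [ 0.6254 -0.0953  0.1128] dist 0.05540329945913924 turn(tool,deg) [-0.0494  0.0838  0.0286] shift now-axes [ 0.0554  0.0003 -0.0001] shift after-turn axes [ 0.0554  0.0003 -0.0001]
```

>>> arm_command:
  plan:
    - [[0.008, 0, 0, 0, 0, 0, 0.042], [0.01, 0, 0, 0, 0, 0, 0.042], [0.01, 0, 0, 0, 0, 0, 0.042], [0.009, 0, 0, 0, 0, 0, 0.042], [0.006, 0, 0, 0, 0, 0, 0.042], [0.002, 0, 0, 0, 0, 0, 0.042], [0, 0, 0, 0, 0, 0, 0.042]]

```text
t: 27.18
tool_pos: [0.6239, -0.0958, 0.1152]
tool_rot: [0.252, 1.554, 0.077]
contact_force: [0.7, -0.5, -1.9]
opening: 0.0497
```

```bash
python3 go.py lane .232 -.0018 .02 1
```

```text
t 27.18 tcp [ 0.6239 -0.0958  0.1152] open 0.0497 F [ 0.7198 -0.5096 -1.9246] q [-0.3605  0.1815  1.6842  0.2084  1.3361 -1.8735]
target [ 0.6254 -0.0953  0.1128] dist 0.0028745802394551582 turn(tool,deg) [-0.0667 -0.1641 -0.0255] shift now-axes [0.0025 0.0001 0.0014] shift after-turn axes [0.0025 0.0001 0.0014]
```

>>> arm_command:
  plan:
    - [[0.002, 0, 0, 0, 0, 0, 0.042], [0.002, 0, 0, 0, 0, 0, 0.042]]

```text
t: 27.35
tool_pos: [0.6243, -0.0952, 0.1124]
tool_rot: [0.252, 1.554, 0.077]
contact_force: [-5.9, -1.6, 8.2]
opening: 0.0495
```

```bash
python3 go.py lane .232 -.0018 .02 1
```

```text
t 27.35 tcp [ 0.6243 -0.0952  0.1124] open 0.0495 F [-5.8661 -1.5737  8.2417] q [-0.3593  0.1849  1.6854  0.2083  1.3312 -1.8736]
target [ 0.6254 -0.0953  0.1128] dist 0.0012307923954912399 turn(tool,deg) [-0.0417 -0.1612 -0.0006] shift now-axes [-0.0004  0.0001  0.0012] shift after-turn axes [-0.0004  0.0001  0.0012]
```

>>> arm_command:
  plan:
    - [[0, 0, 0, 0, 0, 0, 0.042], [0, 0, 0, 0, 0, 0, 0.052], [0, 0, 0, 0, 0, 0, 0.058], [0, 0, 0, 0, 0, 0, 0.063], [0, 0, 0, 0, 0, 0, 0.066], [-0.006, 0, 0, 0, 0, 0, 0.066], [-0.012, 0, 0, 0, 0, 0, 0.066], [-0.015, 0, 0, 0, 0, 0, 0.066], [-0.02, 0, 0, 0, 0, 0, 0.066], [-0.03, 0, 0, 0, 0, 0, 0.066], [-0.03, 0, 0, 0, 0, 0, 0.066], [-0.03, 0, 0, 0, 0, 0, 0.066], [-0.03, 0, 0, 0, 0, 0, 0.066], [0, 0, 0, 0, 0, 0, 0.066], [0, 0, 0, 0, 0, 0, 0.066], [0, 0, 0, 0, 0, 0, 0.066], [0, 0, 0, 0, 0, 0, 0.066], [0, 0, 0, 0, 0, 0, 0.066], [0, 0, 0, 0, 0, 0, 0.066], [0, 0, 0, 0, 0, 0, 0.066]]

```text
t: 29.02
tool_pos: [0.6204, -0.1335, 0.3003]
tool_rot: [0.249, 1.545, 0.075]
contact_force: [-0.0, 1.0, 0.1]
opening: 0.0659
```

>>> arm_command:
  plan:
    - [[-0.01, 0, 0, 0, 0, 0, 0.066], [0, 0, 0, 0, 0, 0, 0.066], [0, 0, 0, 0, 0, 0, 0.066], [0, 0, 0, 0, 0, 0, 0.066], [0, 0, 0, 0, 0, 0, 0.066], [0, 0, 0, 0, 0, 0, 0.066], [0, 0, 0, 0, 0, 0, 0.066], [0, 0, 0, 0, 0, 0, 0.066], [0, 0, 0, 0, 0, 0, 0.066], [0, 0, 0, 0, 0, 0, 0.066], [0, 0, 0, 0, 0, 0, 0.066], [0, 0, 0, 0, 0, 0, 0.066]]

```text
t: 30.02
tool_pos: [0.6192, -0.135, 0.3077]
tool_rot: [0.251, 1.551, 0.077]
contact_force: [-0.1, 0.2, -0.3]
opening: 0.066
```

```bash
python3 - <<'E'
from rect import *
P=(.5988,-.3165,np.radians(83.6))
im=save("scene","end"); r=rectify("scene",im[:,:,::-1].copy(),.052,P)
u,v=map(int,pix("scene",[.55,-.1,.06])); a=cv2.resize(im[v-110:v+90,u-120:u+120,::-1],None,fx=2.2,fy=2.2,interpolation=cv2.INTER_CUBIC)
b=cv2.resize(r,(720,150)); cv2.imwrite("pics/endc.png",cv2.vconcat([cv2.copyMakeBorder(a,0,0,0,720-a.shape[1],0),b]))
for t in("long_carton","short_carton"):
    get_image("top")
    for c in("scene","top"): print(t,c,[(round(d["conf"],2),w(c,d["at"]).round(3)) for d in mark_of(c,t)[:2]])
L=lane(np.array([[.033,0,0],[.091,0,0]]),*P); print(L)
E
```

```text
long_carton scene [(0.56, array([ 0.599, -0.283,  0.052])), (0.37, array([ 0.656,  0.133, -0.002]))]
long_carton top []
short_carton scene [(0.58, array([ 0.611, -0.227,  0.066]))]
short_carton top [(0.57, array([ 0.612, -0.226,  0.061])), (0.16, array([ 0.622, -0.088,  0.094]))]
[[ 0.60239809 -0.28442229  0.05186109]
 [ 0.60872201 -0.22804329  0.06391996]]
```

View pics/endc.png

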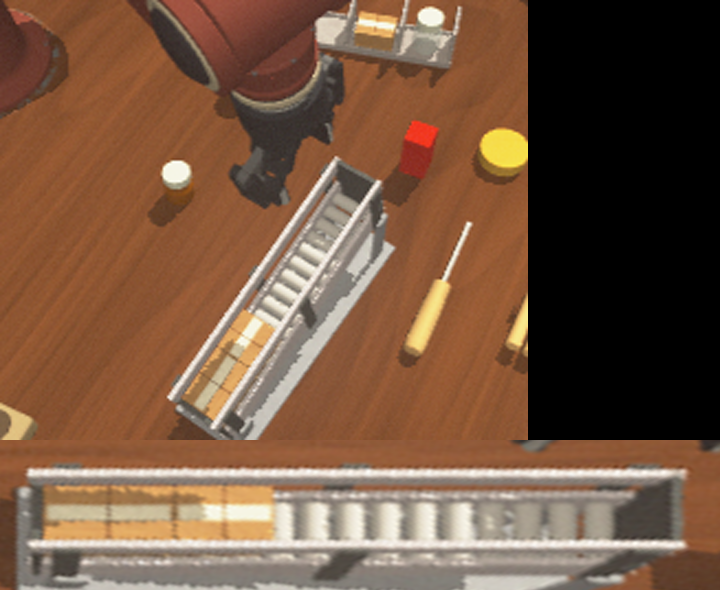

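The picture shows both cartons upright and end to end at the low end of the lane, from the stop at rectified x≈42 to x≈273, which is about 116 mm. The gripper is well clear of them.

```bash
python3 -c "
from station import finish_job; print(finish_job())"
```

```text
the job is handed in; nothing more can be done
None
```

The job is handed in, at about 30 s of the 58 s allowed. I took the long carton from its rack bay, set it on the bench to regrip it by its ends, and set it on the rollers, where it ran down to the stop. I then squared the short carton on the bench, gripped it by its ends and set it down the same way.

**Final check:** both cartons stand upright against each other in the lane, about 116 mm from the stop (66 + 50 mm). Scene-camera positions are within about 4 mm of where they should be, and the top camera agrees for the short carton. The gripper was clear of everything. The red box, amber jar, graver, tin and the two bystanders left in the rack look unmoved in the scene picture.

**What failed or disagreed:**
- The top camera's network did not report the long carton at the end, so its final position rests on the scene camera alone.
- The two cameras placed the lane centre about 2.4 mm apart sideways. I settled this by comparing the carton with the rails in the scene picture.
- While setting the long carton on the bench I pressed it down harder than intended: the wrist read about 44 N upward, roughly 51 N in all. That went through the gripped carton, and was under the 120 N wrist limit. I relaxed it before letting go. Touchdown on the rollers was about 10 N each time.
- The first rack grip sat too high, so I reopened and regripped lower.

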